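# Shim the rocking microscope

## Robot

A 6-joint arm with a two-finger parallel gripper is mounted at the origin on the work surface. World frame = base frame: x ahead of the robot, y to its left, z up, the work surface at z = 0. Lengths are in m, angles in rad, forces in N, time in s.
With the tool pointing down it reaches from about 0.4 to 0.825 m from the base axis. Payload 7 kg.
Tool frame: the origin (TCP) lies between the finger pads; the fingertips stand 25 mm ahead of it and the grasp point (between the pads) lies 6 mm ahead of it (arm.tip_extent is the z of the fingertips in the tool frame, in m); z points along the fingers, x is the direction in which the jaws open and shut, and the axes are right-handed (so a half turn about z gives the same grasp; the last joint's range is limited). The gripper opens to 88 mm and grips with 3 to 60 N. Pads are 19 mm wide; open, the fingers measure 130 mm over their backs; the gripper's body (78 mm by 193 mm) begins 47 mm behind the grasp point.
Start: joints at [-0.826, 0.359, 0.012, 0, -1.224, -0.288], TCP at [0.298, -0.606, 0.252] pointing down, gripper open.
Joint ranges: [-3.07, 3.07], [-1.43, 2.12], [-1.02, 1.25], [-3.03, 1.67], [-3.05, -0], [-3.03, 3.03]. Speed limits (rad/s): [2.39, 2.39, 3.01, 3.14, 3.14, 3.14].

## Interface

Orientations are given as [roll, pitch, yaw] about the fixed x, y, z axes, in that order (R = Rz(yaw) Ry(pitch) Rx(roll)).
In Python, from station import monitor, grab_frame, job_done, arm gives the robot as it stands.
- The arm moves only by the shell command python3 -m jog 'ROWS' [FORCE]. ROWS is JSON, a list that holds one entry, the list of rows, each a list of 7 numbers: the shift along the world's x, y, z in m, then the turn, a rotation vector about the world's x, y, z in rad, then the opening, from 0 (shut) to 1 (fully open). In form: [[[dx, dy, dz, ax, ay, az, claw], ...]]. A call has 1 to 20 rows; each row shifts and turns the commanded pose from where the row before left it; what a row does not reach is not made up. A row lasts 1/8 s, in which the tool goes at most 62.5 mm and 10.7 degrees, less where a joint would pass 70% of its speed; a pose out of reach is approached as far as the arm can. A call is refused whole if a number of a shift passes 0.0625 or a number of a turn 0.188, either way. A call with a gripper value outside its range is refused whole. The fingers move at their own pace and stop on an object; FORCE is the grip in N (left out, the last holds). Time passes only in rows, so rows that do not move let the fingers close. It gives the time, the measured TCP pose, the force and the opening at its end, in the units of the state.
- monitor.get_state(): the state, without advancing time (a new reading comes with each control period).
- grab_frame(name): name is "scene" or "top"; returns a dict with "pixels" (384x512x3 uint8, red, green, blue), "K" (3x3 intrinsics, pixels), "view" (4x4, takes a point from world to camera coordinates). Camera axes: x right, y down, z forward; pixel columns grow to the right and rows downward; lengths in m; the calibration is good to about 2 mm. A picture is of the moment at which its call begins. There is no depth.
- job_done(): hands the job in, once; it reports no verdict.
The state is a dict: "t": time; "q": joint angles; "qd": joint speeds; "joint_efforts": joint torques, N m; "eef_pos": TCP position; "ee_rot": TCP orientation; "force": force on the tool from outside, world axes, zero at the start; "moment": the same for the moment, N m; "width": finger opening in m.
Only numpy, scipy, OpenCV 4.12 (cv2) and the standard library are available. Lean on these libraries where they do the work, as an engineer would, in place of code of your own. Each camera call takes 0.05 s, during which the arm holds its last target.

## Task

The microscope rocks because one of its four ball feet hangs over a steel plate that has sunk. Slide the flat shim under that foot onto the plate, let go of it, then slide the wedge in on top of it, thin end first and from the same open side, just until it is snug and all four feet carry weight, and let go. Work gently, by feel: do not force the wedge, jack the microscope up off its other feet, shove it along, or disturb the other things on the bench.

Things in the scene. Friction and masses are not known exactly. Their poses are not given: they have to be found in the camera images.
- microscope: bench microscope, about 3 kg, white cross base with four steel ball feet (radius 12 mm) at x, y = +-85 mm of its frame. Origin midway between them, level with their undersides, 22 mm above the bench; z up. Arms of the cross: 32 mm wide, from 28 to 44 mm above the origin; hub radius 48 mm; column and head stand over the hub and the (+x,-y) arm, up to about 290 mm. Three feet stand on pads; (-x,+y) hangs.
- loose_foot (a point): lowest point of the hanging ball foot, at (-85, 85, 0) mm of the microscope's frame, axes alike; about 5 N on it rocks the microscope. Shims go in from the open +y side, along -y. Under it a fixed steel plate (60 mm in x; from y = -45 to +105 mm of this point) lies 12.5 to 18.5 mm lower (not measured: find by feel), leaving 4.5 to 10.5 mm over the flat shim.
- pad_a: round black rubber pad, radius 21 mm, 22 mm high, fixed, under the microscope's (+,+) foot; origin at the centre of its underside
- pad_b: the same kind of pad under the (-,-) foot
- pad_c: the same kind of pad under the (+,-) foot
- flat_shim: flat aluminium shim, 130 mm long (x), 36 mm wide (y), 8 mm thick, 0.1 kg, lying flat; origin at the centre of its underside
- wedge: black plastic wedge, 0.06 kg, 28 mm wide (y) and 125 mm long, with a grip block on its thick end. Origin on its flat underside below the middle of the grip block; +x points to the thin end. Block: x -15 to 15 mm, 18 mm wide, top 34 mm above the underside. The slope falls from 12.5 mm thick at x = 15 mm to 3 mm at the tip, x = 110 mm (1 in 10).
- flask: green conical flask, 110 mm tall, 80 mm across; origin at the centre of its underside
- tomato: tomato, 76 mm across, 58 mm tall; origin at the centre of its underside
- dish: closed round culture dish, 90 mm across, 18 mm tall, lying flat; origin at the centre of its underside
- herb: potted herb, pot 92 mm across, about 210 mm tall; origin at the centre of its underside
Things that resemble listed ones, but are neither listed nor needed, are in the scene too. Several things look just like the flat_shim: the one meant starts farthest from the robot's base.

How it is judged:
By the outcome, as a careful person would: the job done as asked, in the order asked, and still so for the second after the job is handed in, with the robot touching nothing.
It also fails if it takes over 61 s, if anything falls off the work surface, if the arm or the gripper's body presses on something with over 40 N, if the wrist force passes 120 N, or if a joint passes its speed limit or range.

## Working session

There is one attempt and no reset: what is moved stays moved. The work goes in short steps, Python scripts to look and compute and a shell command to move; the robot and the scene stay as the last step left them, time stands still between calls to the robot, and variables do not carry over. Pictures are saved under pics/ and viewed, and the job is handed in when it is done.

```bash
ls; mkdir -p pics
python3 - <<'E'
from station import monitor, grab_frame, arm
import cv2
print(monitor.get_state())
print([a for a in dir(arm) if a[0]!='_'])
for n in("scene","top"):
    f=grab_frame(n); cv2.imwrite(f"pics/{n}0.png",cv2.resize(f["pixels"][:,:,::-1],(800,600),interpolation=cv2.INTER_CUBIC)); print(f["K"],f["view"])
E
```

```text
pics
{'t': 0.0, 'q': array([-8.25887658e-01,  3.59396771e-01,  1.10733423e-02, -3.67391719e-04,
       -1.22409252e+00, -2.88120067e-01]), 'qd': array([-3.13045576e-04, -3.92657854e-05, -1.11998154e-03, -3.31738826e-04,
        1.07714723e-04, -2.59684171e-05]), 'joint_efforts': array([-1.84200426e-04, -5.82722247e+01,  2.93054473e+01,  6.99724987e+00,
        6.84153638e-03, -1.90401124e-04]), 'eef_pos': array([ 0.29752399, -0.60539885,  0.25061945]), 'ee_rot': array([-3.14146353e+00, -1.65100501e-03,  2.02745970e+00]), 'force': array([ 0.46360111, -0.0040959 ,  0.33204922]), 'moment': array([-0.02194577,  0.06120738,  0.02331866]), 'width': 0.08732740408159749}
['Unreachable', 'tip_extent']
[[383.12520181   0.         244.73669396]
 [  0.         383.12520181 186.47265609]
 [  0.           0.           1.        ]] [[-4.81381792e-01  8.76511021e-01  1.71235671e-06  2.15647576e-01]
 [ 5.57980431e-01  3.06445594e-01 -7.71199674e-01 -2.44147343e-01]
 [-6.75965539e-01 -3.71240526e-01 -6.36593326e-01  1.33682304e+00]
 [ 0.00000000e+00  0.00000000e+00  0.00000000e+00  1.00000000e+00]]
[[382.3038354    0.         260.57606667]
 [  0.         382.3038354  193.00807595]
 [  0.           0.           1.        ]] [[-0.02764728 -0.99959448 -0.00681888  0.03263234]
 [-0.99801697  0.02798826 -0.0563807   0.45957519]
 [ 0.05654868  0.00524659 -0.99838606  0.99015071]
 [ 0.          0.          0.          1.        ]]
```

View pics/scene0.png

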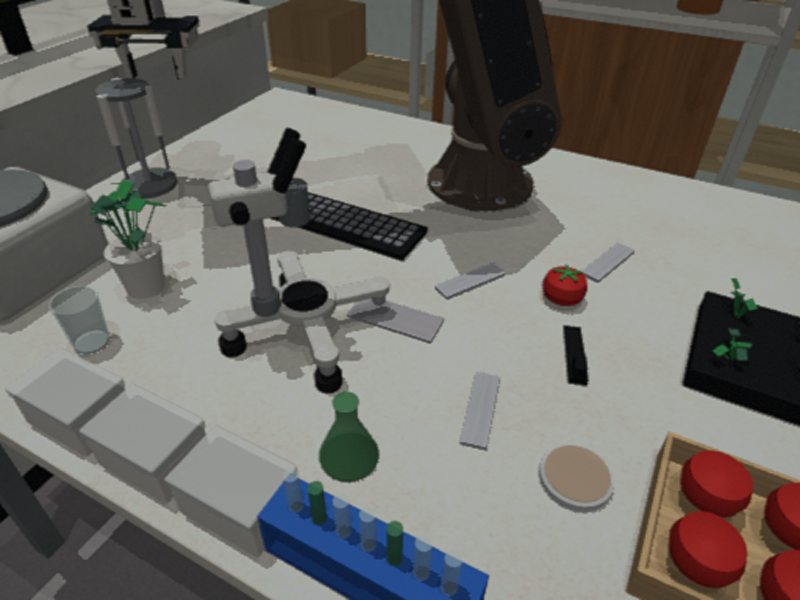

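View pics/top0.png

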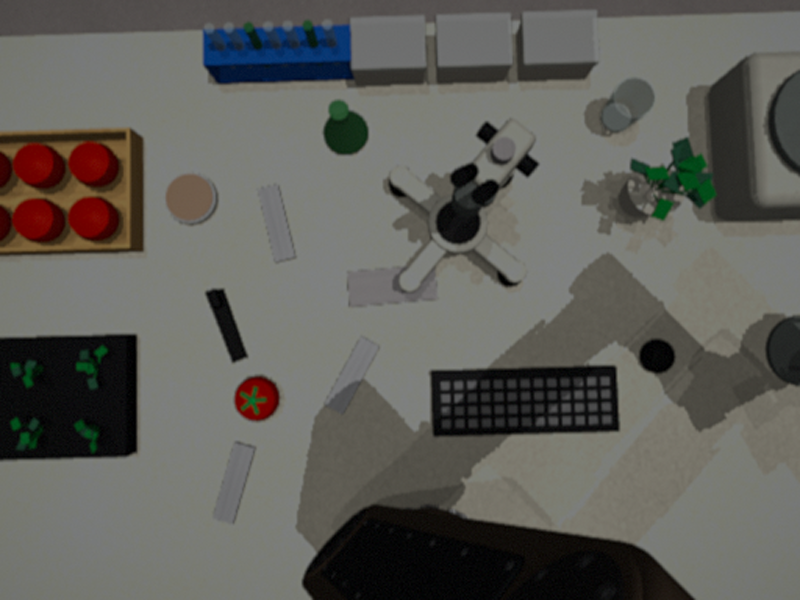

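The scene shows the microscope with its loose foot at about top (410,282), over the grey plate at (392,286). There are three shim look-alikes in the top view, at (277,222), (353,375) and (234,482). The wedge is at (227,325). I'll measure all of these and enlarge the crops.

```bash
cat > h.py <<'E'
import numpy as np, cv2
from station import monitor, grab_frame, arm, job_done
def bp(f,u,v,z):
    K,V=f["K"],f["view"]; R,t=V[:3,:3],V[:3,3]
    c=-R.T@t; d=R.T@np.linalg.inv(K)@np.array([u,v,1.]); return c+d*(z-c[2])/d[2]
def pj(f,p):
    K,V=f["K"],f["view"]; q=K@(V[:3,:3]@np.asarray(p,float)+V[:3,3]); return q[:2]/q[2]
def crop(f,x0,y0,x1,y1,s,name,pts=()):
    im=cv2.resize(f["pixels"][y0:y1,x0:x1,::-1],None,fx=s,fy=s,interpolation=cv2.INTER_CUBIC)
    im=np.clip(im.astype(float)*1.5,0,255).astype(np.uint8)
    for p in pts: 
        u,v=pj(f,p); cv2.drawMarker(im,(int((u+.5-x0)*s),int((v+.5-y0)*s)),(0,0,255),0,8,1)
    cv2.imwrite("pics/"+name,im)
E
python3 - <<'E'
from h import *
f=grab_frame("top")
crop(f,125,105,215,260,3.8,"t1.png")   
crop(f,215,90,355,205,5,"t2.png")
for n,(u,v) in dict(s1=(277,222),s2=(353,375),s3=(234,482)).items():
    p=bp(f,u*.64,v*.64,.008); print(n,p,np.hypot(*p[:2]))
E
```

```text
s1 [0.60251436 0.23770453 0.008     ] 0.6477090390406595
s2 [0.33982935 0.11405866 0.008     ] 0.3584597155793306
s3 [0.16827195 0.31598618 0.008     ] 0.3579982026420004
```

View pics/t1.png

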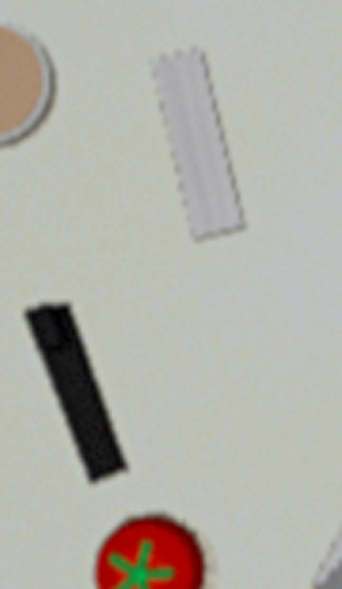

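View pics/t2.png

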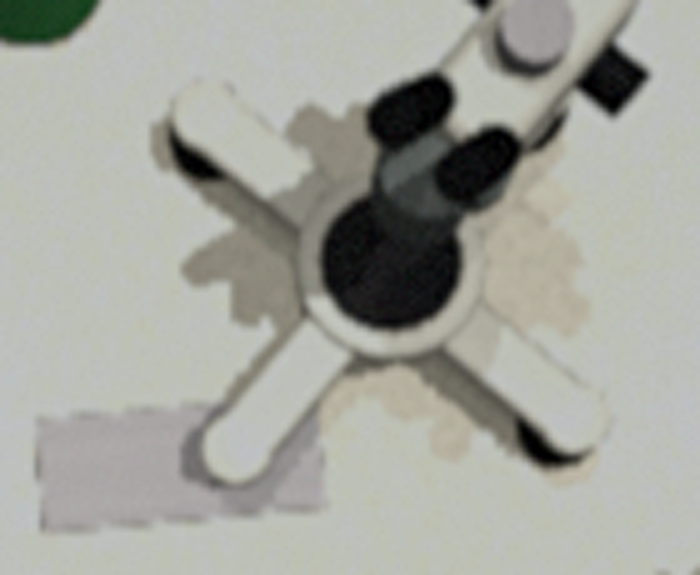

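The crops show that shim s1 lies 0.648 m from the base and the other two about 0.358 m, so s1 is the one meant. The wedge's grip block is at its upper end in t1 (48,325), and its thin tip is near (110,475). I'll compute poses next.

Run:
```python
from h import *
f=grab_frame("top")
t1=lambda u,v,z:bp(f,u/3.8+125-.5,v/3.8+105-.5,z)
t2=lambda u,v,z:bp(f,u/5+215-.5,v/5+90-.5,z)
S=np.array([t1(*p,.008) for p in[(155,63),(203,48),(244,228),(195,242)]])[:,:2]
print("shim c",S.mean(0),"sides",[np.linalg.norm(S[i]-S[i-1]) for i in range(4)]); d=(S[0]+S[1]-S[2]-S[3])/2; print("yaw",np.arctan2(d[1],d[0]))
T=np.array([t1(*p,.003) for p in[(127,468),(92,482)]])[:,:2]; B=np.array([t1(*p,.0125) for p in[(25,312),(70,303)]])[:,:2]
print("wedge tip",T.mean(0),"w",np.linalg.norm(T[0]-T[1]),"back",B.mean(0),np.linalg.norm(B[0]-B[1]),"L",np.linalg.norm(T.mean(0)-B.mean(0)))
d=T.mean(0)-B.mean(0);print("wyaw",np.arctan2(d[1],d[0]))
for z in(.0,.0065): 
  P=np.array([t2(*p,z) for p in[(38,420),(43,530),(324,508),(317,400)]])[:,:2]; print("plate",P.round(4).tolist(),[np.linalg.norm(P[i]-P[i-1]) for i in range(4)])
A=np.array([t2(*p,.066) for p in[(203,113),(238,452),(575,422)]])[:,:2]
print("feet pp,mp,mm",A.round(4).tolist(),np.linalg.norm(A[0]-A[1]),np.linalg.norm(A[1]-A[2]))
d=A[0]-A[1];print("yaw from x",np.arctan2(d[1],d[0])); d=A[1]-A[2];print("from y",np.arctan2(-d[0],d[1]))
g=grab_frame("scene"); crop(g,130,140,300,260,4.7,"s1.png"); crop(g,340,190,400,250,8,"s2.png")
```

```text
shim c [0.60104401 0.23869724] sides [np.float64(0.1299265731229855), np.float64(0.035287528871593504), np.float64(0.13083812658249255), np.float64(0.03550476610065007)]
yaw 0.20431260906210974
wedge tip [0.37231346 0.30575635] w 0.026092424428361766 back [0.48947666 0.34470754] 0.031771772144448866 L 0.12346825822781252
wyaw -2.820635127111819
plate [[0.516, 0.1211], [0.4572, 0.1197], [0.4647, -0.03], [0.5225, -0.028]] [np.float64(0.1492335088852613), np.float64(0.058844028539588956), np.float64(0.14988866287351307), np.float64(0.05782425899544303)]
plate [[0.5153, 0.1204], [0.4569, 0.119], [0.4643, -0.0297], [0.5218, -0.0278]] [np.float64(0.1482775309009665), np.float64(0.058467078374634364), np.float64(0.14892848802489628), np.float64(0.057453841393051125)]
feet pp,mp,mm [[0.6615, 0.0277], [0.4899, 0.0148], [0.5001, -0.1533]] 0.1720864506464651 0.16845203272737566
yaw from x 0.07463959332300453
from y 0.06083098290104957
```

View pics/s1.png

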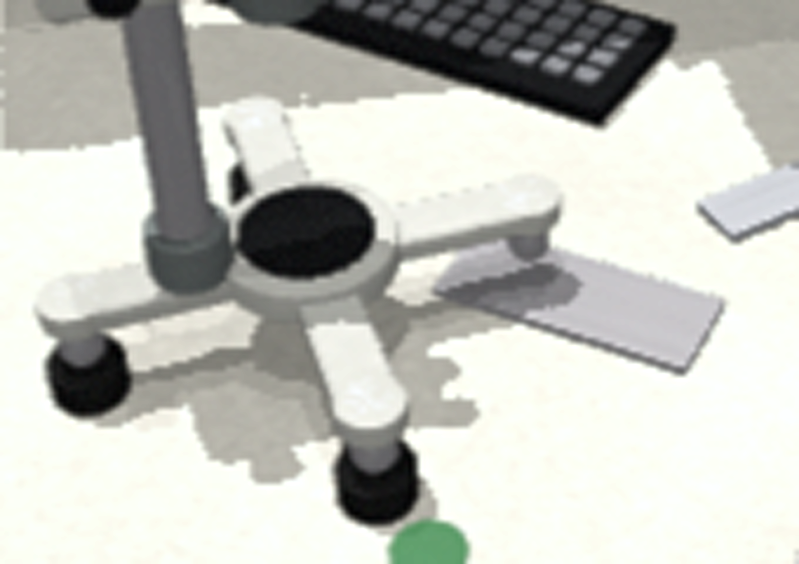

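View pics/s2.png

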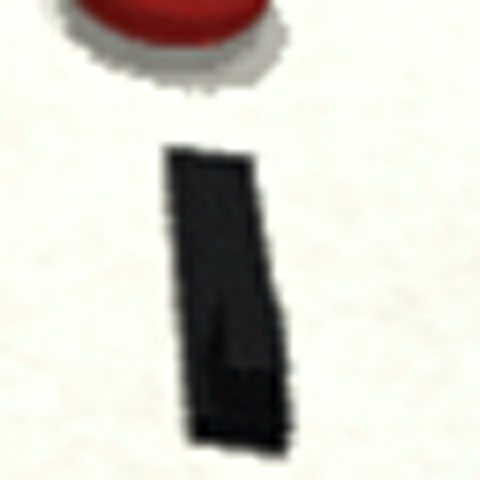

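Run:
```python
from h import *
f=grab_frame("top"); g=grab_frame("scene")
for n,u,v,z in [("disc",657,355,0),("disc",657,355,.15),("disc",657,355,.3),("grey",790,350,0),("grey",790,350,.2),("dish",190,197,.018),("flask",346,133,.03),("tomato",257,398,.03),("herb",640,197,.05)]:
    p=bp(f,u*.64,v*.64,z); print(n,p.round(3),"scene800:",(pj(g,p)/.64).round())
for p in [(.298,-.606,.0),(.298,-.606,.25),(.298,-.606,.4)]: print((pj(f,p)/.64).round(),(pj(g,p)/.64).round())
print("scene tripod base", bp(g,150*.64,183*.64,0));
```

```text
disc [ 0.359 -0.399  0.   ] scene800: [234. 211.]
disc [ 0.366 -0.338  0.15 ] scene800: [245. 153.]
disc [ 0.372 -0.277  0.3  ] scene800: [259.  80.]
grey [ 0.361 -0.623  0.   ] scene800: [154. 186.]
grey [ 0.37  -0.497  0.2  ] scene800: [174. 111.]
dish [0.647 0.382 0.018] scene800: [574. 468.]
flask [0.746 0.115 0.03 ] scene800: [349. 434.]
tomato [0.308 0.27  0.03 ] scene800: [563. 284.]
herb [ 0.618 -0.364  0.05 ] scene800: [147. 262.]
[782. 388.] [180. 175.]
[905. 405.] [154.  64.]
[1027.  423.] [134. -18.]
scene tripod base [ 0.3568183  -0.64067833  0.        ]
```

Run:
```python
from h import *
g=grab_frame("scene"); f=grab_frame("top")
for z in (0,.1,.15,.2,.25,.3): print(z,(pj(g,(.36,-.635,z))/.64).round(),(pj(f,(.36,-.635,z))/.64).round())
crop(g,20,0,220,150,4,"s3.png")
```

```text
0 [151. 184.] [797. 351.]
0.1 [139. 142.] [840. 352.]
0.15 [133. 120.] [864. 353.]
0.2 [126.  96.] [892. 354.]
0.25 [119.  71.] [924. 356.]
0.3 [112.  45.] [960. 357.]
```

View pics/s3.png

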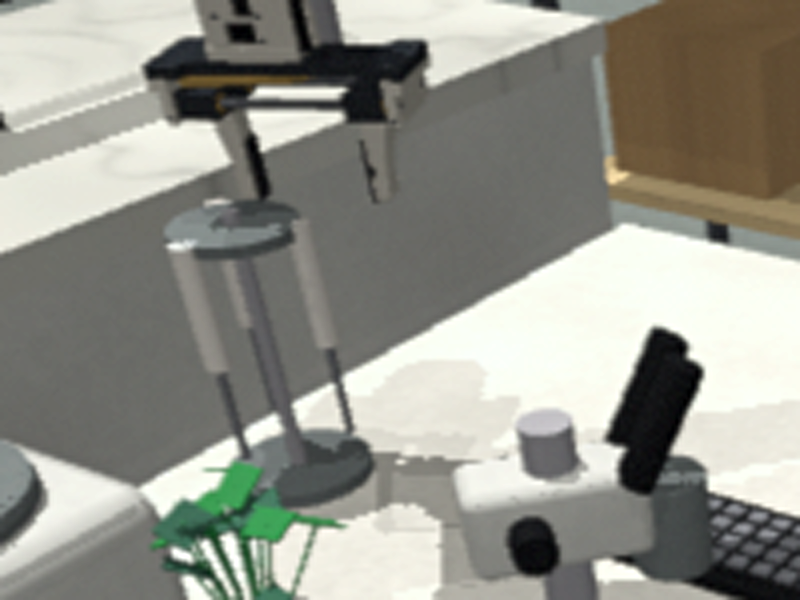

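The pipette stand behind the gripper is about 0.2 m tall, so I'll rise first and then cross over to the shim's near end.

```bash
python3 -m jog '[[[0,0.02,0.03,0,0,0,1],[0,0.04,0.03,0,0,0,1],[0.016,0.048,0,0,0,0.18,1],[0.016,0.048,0,0,0,0.18,1],[0.016,0.048,0,0,0,0.18,1],[0.016,0.048,0,0,0,0.18,1],[0.016,0.048,0,0,0,0.18,1],[0.016,0.048,0,0,0,0.18,1],[0.016,0.048,0,0,0,0.18,1],[0.016,0.048,0,0,0,0.18,1],[0.016,0.048,-0.01,0,0,0.18,1],[0.016,0.048,-0.02,0,0,0.18,1],[0.016,0.048,-0.02,0,0,0.18,1],[0.016,0.048,-0.03,0,0,0.18,1],[0.016,0.048,-0.03,0,0,0.18,1],[0.016,0.048,-0.03,0,0,0.18,1],[0.016,0.048,-0.03,0,0,0.18,1],[0.016,0.048,-0.03,0,0,0.18,1],[0,0,0,0,0,0,1]]]' 30; python3 -c "
from h import *
s=monitor.get_state();print(s)
f=grab_frame('top');crop(f,90,90,230,210,5,'t3.png')"
```

```text
t: 2.82
eef_pos: [0.5533, 0.2244, 0.1083]
ee_rot: [3.138, -0.002, -1.371]
force: [0.2, -0.4, -0.3]
width: 0.0878
{'t': 2.825, 'q': array([ 7.12208810e-01,  3.62725206e-01, -3.40690002e-01, -1.97292173e-04,
       -8.71661261e-01,  1.05865507e+00]), 'qd': array([-0.03303624, -0.06354064, -0.0220104 ,  0.00222816, -0.03364304,
       -0.06037651]), 'joint_efforts': array([  1.23247884, -50.94288826,  24.62660551,   5.69773078,
         0.61487043,   0.834042  ]), 'eef_pos': array([0.55333492, 0.22441162, 0.10832073]), 'ee_rot': array([ 3.13778792e+00, -1.96630386e-03, -1.37085232e+00]), 'force': array([ 0.18173172, -0.43224525, -0.31257247]), 'moment': array([-0.2071294 ,  0.19510314,  0.00294869]), 'width': 0.08775708172269617}
```

View pics/t3.png

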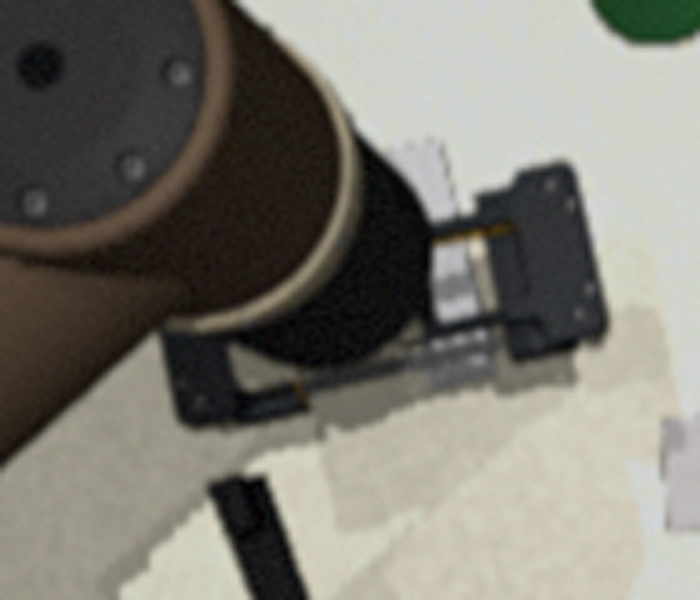

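The jaws straddle the shim's near end at crop (460,280). Next I lower.

```bash
python3 -m jog '[[[-0.001,0.004,-0.03,0.003,0,0,1],[0,0,-0.03,0,0,0,1],[0,0,-0.012,0,0,0,1],[0,0,-0.003,0,0,0,1],[0,0,0,0,0,0,1]]]'; python3 -m jog '[[[0,0,-0.003,0,0,0,1],[0,0,0,0,0,0,1]]]'; python3 -c "
from h import *
s=monitor.get_state();print(s['eef_pos'],s['force'],s['ee_rot'],s['joint_efforts'])"
```

```text
t: 3.5
eef_pos: [0.5533, 0.2263, 0.0376]
ee_rot: [-3.14, 0.003, -1.376]
force: [-0.3, -0.2, 0.8]
width: 0.0875
t: 3.75
eef_pos: [0.5529, 0.2263, 0.034]
ee_rot: [-3.14, 0.003, -1.376]
force: [0.3, -0.5, -0.5]
width: 0.0879
[0.55285455 0.22634606 0.03399021] [ 0.33566002 -0.52303716 -0.49645291] [-3.14036736  0.00331301 -1.375631  ] [-1.64362765e-02 -5.64916849e+01  2.04035354e+01  4.79680896e+00
  1.47470115e-01 -5.70045759e-04]
```

```bash
python3 -m jog '[[[0,0.001,-0.005,0,0,0.009,1],[0,0,-0.002,0,-0.003,0,1],[0,0,0,0,0,0,1]]]';  python3 -m jog '[[[0,0,0,0,0,0,0.3],[0,0,0,0,0,0,0.3],[0,0,0,0,0,0,0.3],[0,0,0,0,0,0,0.3],[0,0,0,0,0,0,0.3]]]' 30
```

```text
t: 4.12
eef_pos: [0.5524, 0.2271, 0.0262]
ee_rot: [-3.139, 0.002, -1.366]
force: [0.5, 0.3, 0.7]
width: 0.0878
t: 4.75
eef_pos: [0.5527, 0.2272, 0.0266]
ee_rot: [-3.138, 0.002, -1.367]
force: [0.4, 0.3, -0.0]
width: 0.0428
```

```bash
python3 -m jog '[[[0,0,0,0,0,0,0.2],[0,0,0,0,0,0,0.2],[0,0,0,0,0,0,0.2],[0,0,0,0,0,0,0.2]]]' 30;  python3 -m jog '[[[0,0,0.02,0,0,0,0.2],[0,0,0.03,0,0,0,0.2],[0,0,0,0,0,0,0.2]]]'
```

```text
t: 5.25
eef_pos: [0.5527, 0.2272, 0.0266]
ee_rot: [-3.138, 0.002, -1.367]
force: [-0.1, -0.3, 0.8]
width: 0.0355
t: 5.62
eef_pos: [0.5539, 0.2281, 0.0788]
ee_rot: [-3.134, 0.004, -1.366]
force: [0.7, 1.0, -2.2]
width: 0.0356
```

```bash
python3 -c "
from h import *
f=grab_frame('scene');crop(f,230,150,400,280,4.7,'s4.png')
f=grab_frame('top');crop(f,110,70,250,190,5,'t4.png')"
```

```text
(no output)
```

View pics/s4.png

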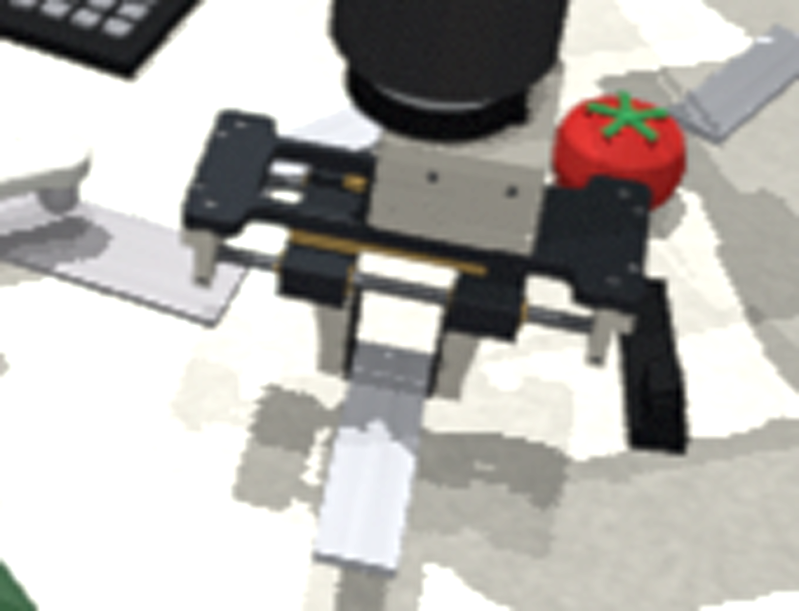

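View pics/t4.png

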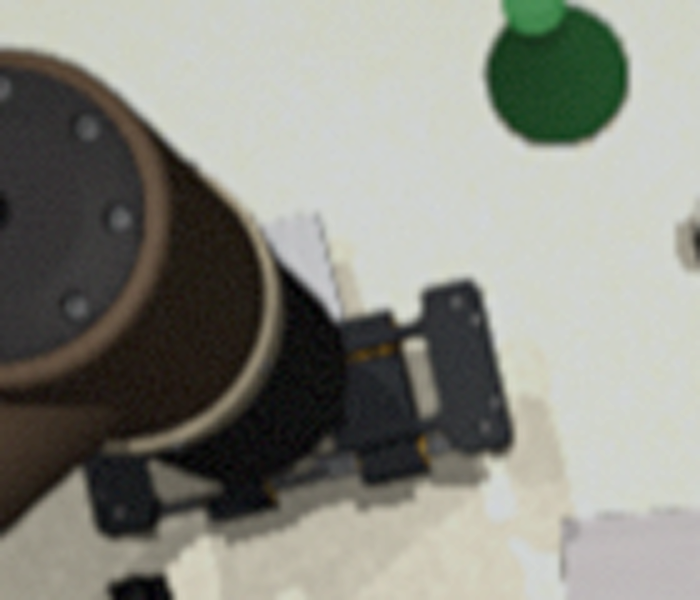

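The shim is held square between the jaws. Next I turn it and carry it to the open +y side.

```bash
cat >> h.py <<'E'
from scipy.spatial.transform import Rotation as Ro
def err(x,y,z,yaw):
    s=monitor.get_state(); R=Ro.from_euler('xyz',s['ee_rot']); T=Ro.from_euler('xyz',[np.pi,0,yaw])
    print('t',s['t'],'pos',s['eef_pos'].round(4),'F',s['force'].round(2),'M',s['moment'].round(3),'w',s['width'].round(4)); print('need',(np.array([x,y,z])-s['eef_pos']).round(4),(T*R.inv()).as_rotvec().round(4))
E
python3 -m jog '[[[-0.007,-0.0074,0,0,0,-0.172,0.2],[-0.007,-0.0074,0,0,0,-0.172,0.2],[-0.007,-0.0074,0,0,0,-0.172,0.2],[-0.007,-0.0074,0,0,0,-0.172,0.2],[-0.007,-0.0074,0,0,0,-0.172,0.2],[-0.007,-0.0074,0,0,0,-0.172,0.2],[-0.007,-0.0074,0,0,0,-0.172,0.2],[-0.007,-0.0074,0,0,0,-0.172,0.2],[-0.007,-0.0074,0,0,0,-0.172,0.2],[-0.007,-0.0074,0,0,0,-0.172,0.2],[0,0,0,0,0,0,0.2],[0,0,0,0,0,0,0.2]]]'; python3 -c "
from h import *
err(.4828,.1546,.06,-3.086)
f=grab_frame('top');crop(f,190,110,320,220,5,'t5.png')
f=grab_frame('scene');crop(f,180,140,350,270,4.7,'s5.png')"
```

```text
t: 7.22
eef_pos: [0.4828, 0.1534, 0.0762]
ee_rot: [-3.138, 0.002, -3.083]
force: [-0.5, 0.1, -1.0]
width: 0.0356Traceback (most recent call last):
  File "<string>", line 3, in <module>
    err(.4828,.1546,.06,-3.086)
    ~~~^^^^^^^^^^^^^^^^^^^^^^^^
  File "h.py", line 17, in err
    print('t',s['t'],'pos',s['eef_pos'].round(4),'F',s['force'].round(2),'M',s['moment'].round(3),'w',s['width'].round(4)); print('need',(np.array([x,y,z])-s['eef_pos']).round(4),(T*R.inv()).as_rotvec().round(4))
                                                                                                      ^^^^^^^^^^^^^^^^
AttributeError: 'float' object has no attribute 'round'
```

```bash
sed -i "s/s\['width'\].round(4)/round(s['width'],4)/" h.py; python3 -c "
from h import *
err(.4828,.1546,.06,-3.086)
f=grab_frame('top');crop(f,190,110,320,220,5,'t5.png')
f=grab_frame('scene');crop(f,180,140,350,270,4.7,'s5.png')"
```

```text
t 7.225 pos [0.4828 0.1534 0.0762] F [-0.51  0.05 -1.05] M [0.127 0.078 0.026] w 0.0356
need [-0.      0.0012 -0.0162] [ 0.0037  0.0022 -0.0033]
```

View pics/t5.png

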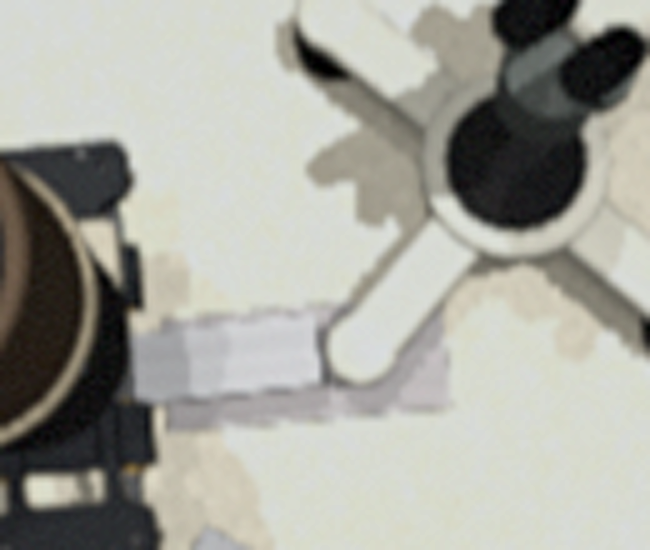

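View pics/s5.png

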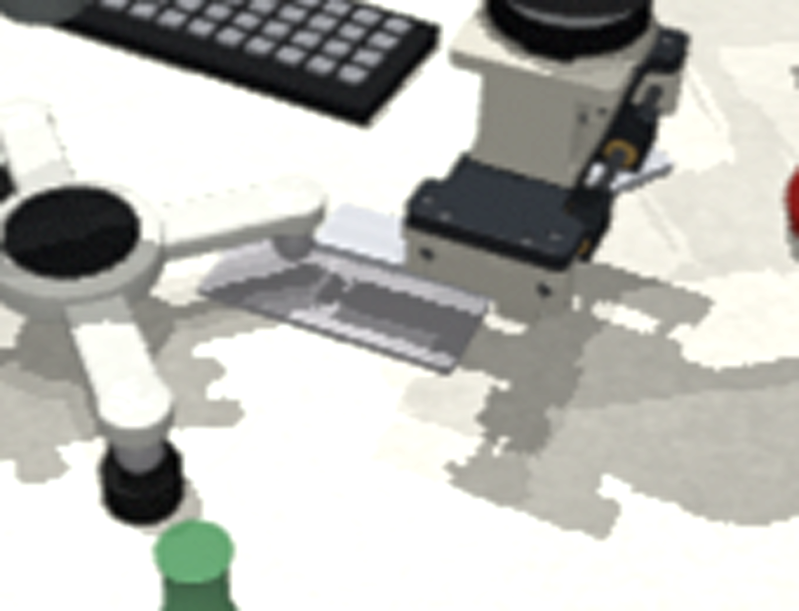

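The shim is in line with the plate, but its inner end, at t5 (322,345), is only a few mm from the arm's end cap at (330,345). I'll back off 6 mm in y and lower with care.

```bash
python3 -m jog '[[[0,0.007,0,0.004,0.002,-0.003,0.2],[0,0,-0.016,0,0,0,0.2],[0,0,-0.016,0,0,0,0.2],[0,0,-0.003,0,0,0,0.2],[0,0,0,0,0,0,0.2],[0,0,0,0,0,0,0.2]]]'; python3 -c "
from h import *
err(.4828,.160,.040,-3.086)"
for i in 1 2 3; do python3 -m jog '[[[0,0,-0.001,0,0,0,0.2],[0,0,0,0,0,0,0.2]]]'; done
```

```text
t: 8.07
eef_pos: [0.4831, 0.1606, 0.0421]
ee_rot: [3.14, 0.001, -3.089]
force: [0.4, 0.2, -1.1]
width: 0.0357
t 8.075 pos [0.4831 0.1606 0.0421] F [ 0.37  0.23 -1.08] M [ 0.097  0.089 -0.007] w 0.0357
need [-0.0003 -0.0006 -0.0021] [-0.0012  0.0013  0.0032]
t: 8.32
eef_pos: [0.4828, 0.1603, 0.0408]
ee_rot: [3.141, 0.001, -3.09]
force: [-0.5, 0.8, -1.2]
width: 0.0353
t: 8.57
eef_pos: [0.4826, 0.1602, 0.0395]
ee_rot: [3.141, 0.0, -3.09]
force: [-0.6, -0.6, -1.0]
width: 0.0356
t: 8.82
eef_pos: [0.4826, 0.1602, 0.0384]
ee_rot: [3.141, 0.0, -3.09]
force: [-2.0, -0.1, 0.3]
width: 0.0352
```

```bash
python3 -m jog '[[[0,0,-0.001,0,0,0,0.2],[0,0,0,0,0,0,0.2]]]'; python3 -c "
from h import *
err(.4828,.160,.040,-3.086)"; python3 -m jog '[[[0,0,-0.001,0,0,0,0.2],[0,0,0,0,0,0,0.2]]]'; python3 -c "
from h import *
err(.4828,.160,.040,-3.086)"
```

```text
t: 9.07
eef_pos: [0.4827, 0.1602, 0.0375]
ee_rot: [3.141, 0.0, -3.09]
force: [0.4, -0.0, -0.7]
width: 0.035
t 9.075 pos [0.4827 0.1602 0.0375] F [ 0.44 -0.01 -0.74] M [ 0.078  0.164 -0.005] w 0.035
need [ 0.0001 -0.0002  0.0025] [-0.0005  0.0004  0.0036]
t: 9.32
eef_pos: [0.4827, 0.1602, 0.0365]
ee_rot: [3.141, 0.0, -3.09]
force: [0.3, -0.2, -1.3]
width: 0.0356
t 9.325 pos [0.4827 0.1602 0.0365] F [ 0.27 -0.17 -1.28] M [0.082 0.101 0.006] w 0.0356
need [ 0.0001 -0.0002  0.0035] [-0.0005  0.0004  0.0036]
```

```bash
python3 -m jog '[[[0,0,-0.001,0,0,0,0.2],[0,0,0,0,0,0,0.2]]]'; python3 -m jog '[[[0,0,-0.001,0,0,0,0.2],[0,0,0,0,0,0,0.2]]]'; python3 -c "
from h import *
err(.4828,.160,.040,-3.086)"
```

```text
t: 9.57
eef_pos: [0.4827, 0.1602, 0.0355]
ee_rot: [3.141, 0.0, -3.09]
force: [0.1, 0.4, -0.8]
width: 0.0357
t: 9.82
eef_pos: [0.4826, 0.1602, 0.0345]
ee_rot: [3.141, 0.0, -3.09]
force: [0.5, 0.0, -0.4]
width: 0.0356
t 9.825 pos [0.4826 0.1602 0.0345] F [ 0.48  0.04 -0.37] M [0.087 0.158 0.004] w 0.0356
need [ 0.0002 -0.0002  0.0055] [-0.0005  0.0004  0.0036]
```

```bash
python3 -m jog '[[[0,0,-0.001,0,0,0,0.2],[0,0,0,0,0,0,0.2]]]'; python3 -m jog '[[[0,0,-0.001,0,0,0,0.2],[0,0,0,0,0,0,0.2]]]'; python3 -c "
from h import *
err(.4828,.160,.040,-3.086)"
```

```text
t: 10.07
eef_pos: [0.4827, 0.1602, 0.0335]
ee_rot: [3.141, 0.001, -3.09]
force: [-0.2, -0.4, -0.7]
width: 0.0354
t: 10.32
eef_pos: [0.4828, 0.1603, 0.0326]
ee_rot: [3.141, 0.001, -3.09]
force: [0.8, 0.8, 0.8]
width: 0.0359
t 10.325 pos [0.4828 0.1603 0.0326] F [0.82 0.81 0.78] M [ 0.054  0.328 -0.034] w 0.0359
need [ 0.     -0.0003  0.0074] [-0.0007  0.0006  0.0035]
```

```bash
python3 -m jog '[[[0,0,-0.001,0,0,0,0.2],[0,0,0,0,0,0,0.2]]]';python3 -c "
from h import *
err(.4828,.160,.040,-3.086)"
```

```text
t: 10.58
eef_pos: [0.4828, 0.1603, 0.0318]
ee_rot: [3.141, 0.001, -3.089]
force: [-1.0, 0.5, 4.3]
width: 0.0357
t 10.575 pos [0.4828 0.1603 0.0318] F [-0.98  0.49  4.32] M [0.062 0.624 0.022] w 0.0357
need [-0.     -0.0003  0.0082] [-0.0007  0.0008  0.0034]
```

```bash
python3 -c "
from h import *
f=grab_frame('top');crop(f,190,110,320,240,4.5,'t6.png')
f=grab_frame('scene');crop(f,180,130,350,260,4.7,'s6.png')
for i in range(3):
  s=monitor.get_state();print(s['force'],s['moment']);grab_frame('top')"
```

```text
[-1.37130335  0.87801043  4.63289541] [ 0.12547651  0.565298   -0.03011325]
[-1.04782089  1.46817863  4.26642724] [0.10960543 0.54391685 0.00385625]
[-1.35548119  0.30581585  4.90054663] [0.09938765 0.54434929 0.00888312]
```

View pics/t6.png

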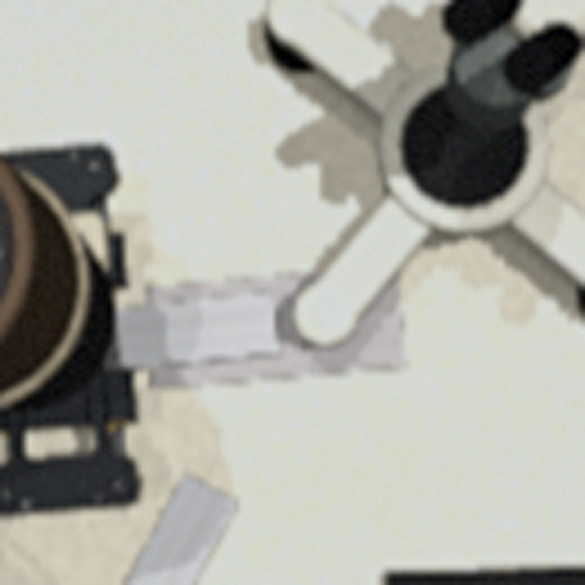

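View pics/s6.png

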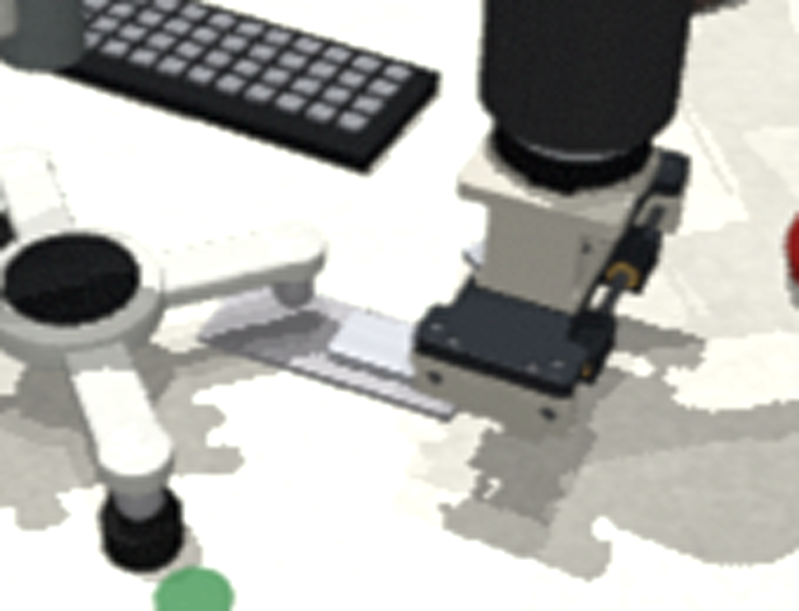

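The shim's inner part rests flat on the plate and touched at TCP z ≈ 0.033. That puts the plate top about 6.3 mm above the bench, leaving a gap of about 7.7 mm over the shim. I'll ease the pressure and slide the shim in.

```bash
python3 -m jog '[[[0,0,0.0008,0,0,0,0.2],[0.0005,-0.01,0,0,0,0,0.2],[0.0006,-0.01,0,0,0,0,0.2],[0,0,0,0,0,0,0.2]]]'; python3 -c "
from h import *
err(.4864,.09,.0326,-3.086)"
```

```text
t: 11.32
eef_pos: [0.4841, 0.1392, 0.0326]
ee_rot: [3.141, 0.001, -3.09]
force: [1.1, -3.3, 3.0]
width: 0.0354
t 11.325 pos [0.4841 0.1392 0.0326] F [ 1.06 -3.27  3.04] M [-0.785 -0.627 -0.011] w 0.0354
need [ 0.0023 -0.0492  0.    ] [-0.0004  0.0008  0.0044]
```

```bash
python3 -m jog '[[[0,0,0.0005,0,0,0,0.2],[0,0,0,0,0,0,0.2]]]'; python3 -c "
from h import *
err(.4864,.09,.0326,-3.086)
f=grab_frame('scene');crop(f,180,150,290,250,6,'s7.png')"
```

```text
t: 11.58
eef_pos: [0.4834, 0.1398, 0.0326]
ee_rot: [3.142, -0.0, -3.09]
force: [1.2, -1.2, 2.0]
width: 0.0354
t 11.575 pos [0.4834 0.1398 0.0326] F [ 1.17 -1.21  2.02] M [-0.626 -0.28   0.019] w 0.0354
need [ 0.003  -0.0498 -0.    ] [ 0.     -0.0003  0.004 ]
```

View pics/s7.png

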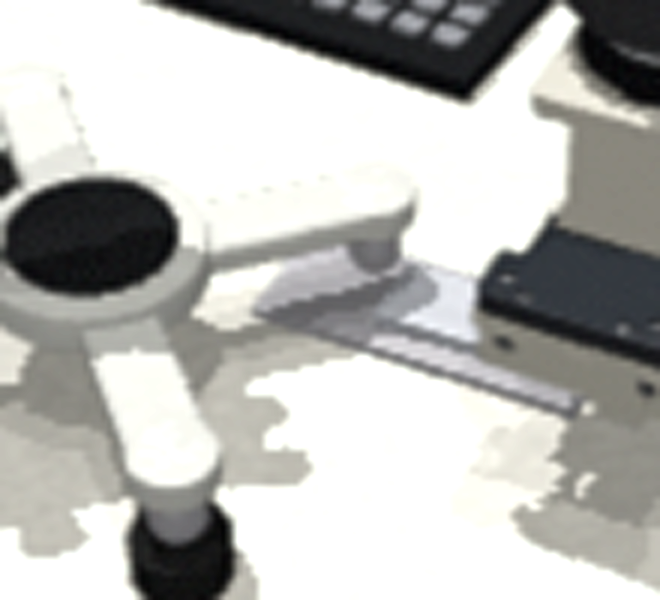

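The shim's inner end is sliding in below the ball at s7 (375,260) with a visible gap. I'll continue.

```bash
python3 -m jog '[[[0.0006,-0.008,0.0002,0,0,0,0.2],[0.0006,-0.008,0,0,0,0,0.2],[0.0006,-0.008,0,0,0,0.003,0.2],[0,0,0,0,0,0,0.2]]]'; python3 -c "
from h import *
err(.4864,.09,.0326,-3.086)"
python3 -m jog '[[[0.0006,-0.008,0,0,0,0,0.2],[0.0006,-0.008,0,0,0,0,0.2],[0.0004,-0.006,0,0,0,0,0.2],[0,-0.003,0,0,0,0,0.2],[0,0,0,0,0,0,0.2]]]'; python3 -c "
from h import *
err(.4864,.09,.0326,-3.086)
f=grab_frame('top');crop(f,190,110,320,240,4.5,'t8.png')
f=grab_frame('scene');crop(f,180,150,290,250,6,'s8.png')"
```

```text
t: 12.12
eef_pos: [0.4853, 0.1152, 0.0329]
ee_rot: [3.141, -0.0, -3.088]
force: [0.6, -0.6, 0.2]
width: 0.0353
t 12.125 pos [0.4853 0.1152 0.0329] F [ 0.61 -0.65  0.2 ] M [-0.111  0.129  0.031] w 0.0353
need [ 0.0011 -0.0252 -0.0003] [-0.0002 -0.0002  0.0016]
t: 12.75
eef_pos: [0.4871, 0.0909, 0.033]
ee_rot: [3.141, 0.0, -3.087]
force: [0.0, 0.6, -1.0]
width: 0.0354
t 12.75 pos [0.4871 0.0909 0.033 ] F [ 0.02  0.57 -0.95] M [-0.07   0.145 -0.032] w 0.0354
need [-0.0007 -0.0009 -0.0004] [-0.0005  0.0004  0.001 ]
```

View pics/t8.png

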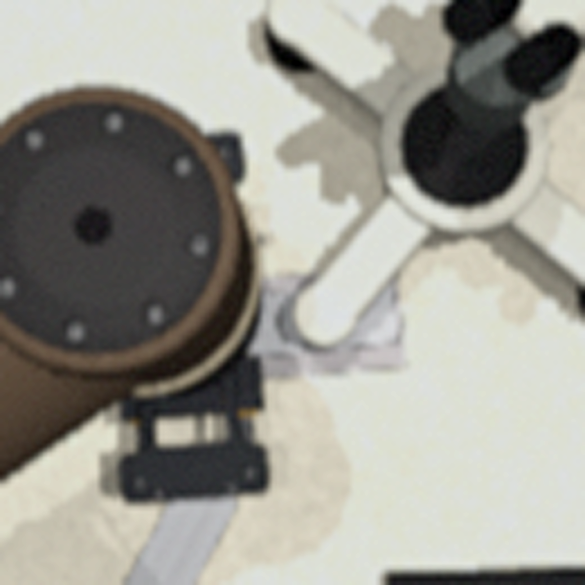

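View pics/s8.png

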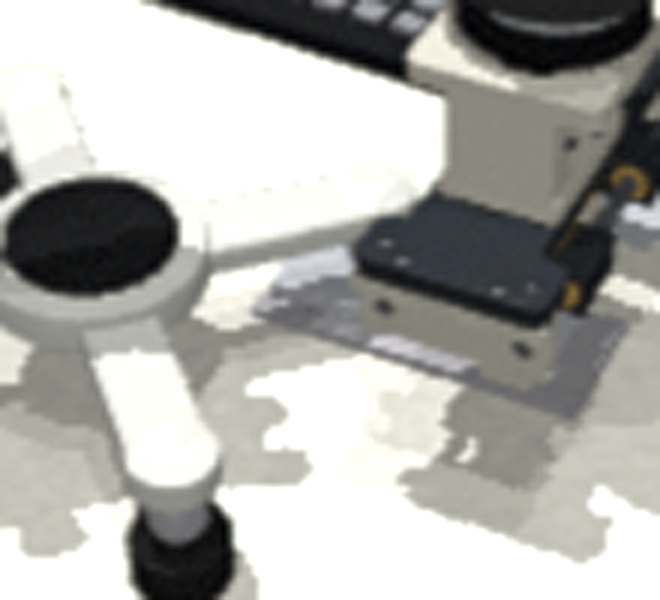

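The shim lies on the plate, about 39 mm past the foot, and the microscope has not moved. Now I lower a hair, let go and rise.

```bash
python3 -m jog '[[[0,0,-0.0004,0,0,0,0.2],[0,0,0,0,0,0,0.3],[0,0,0,0,0,0,0.5],[0,0,0,0,0,0,0.6],[0,0,0,0,0,0,0.6],[0,0,0.005,0,0,0,0.6],[0,0,0.03,0,0,0,0.6],[0,0.01,0.05,0,0,0,0.6],[0,0.03,0.04,0,0,-0.18,0.6],[0,0.04,0,0,0,-0.18,0.6],[0,0.04,0,0,0,-0.18,0.6],[0,0.04,0,0,0,-0.18,0.6],[-0.002,0.04,0,0,0,-0.18,0.6],[-0.005,0.04,0,0,0,-0.18,0.6],[-0.005,0.01,0,0,0,-0.18,0.6],[0,0,0,0,0,-0.04,0.6],[0,0,0,0,0,0,0.6]]]'; python3 -c "
from h import *
err(.4753,.340,.08,1.892)
f=grab_frame('top');crop(f,110,100,320,257,3.6,'t9.png')
t1=lambda u,v,z:bp(f,u/3.8+125-.5,v/3.8+105-.5,z)
print(t1(52,325,.034))
f=grab_frame('scene');crop(f,180,150,400,280,3.6,'s9.png')"
```

```text
t: 14.98
eef_pos: [0.475, 0.3414, 0.1578]
ee_rot: [3.141, 0.001, 1.897]
force: [-0.3, -0.5, -0.2]
width: 0.0527
t 14.975 pos [0.475  0.3414 0.1578] F [-0.3  -0.47 -0.22] M [-0.031 -0.014 -0.008] w 0.0527
need [ 0.0003 -0.0014 -0.0778] [ 0.0004  0.0007 -0.0054]
[0.47564998 0.33468137 0.034     ]
```

View pics/t9.png

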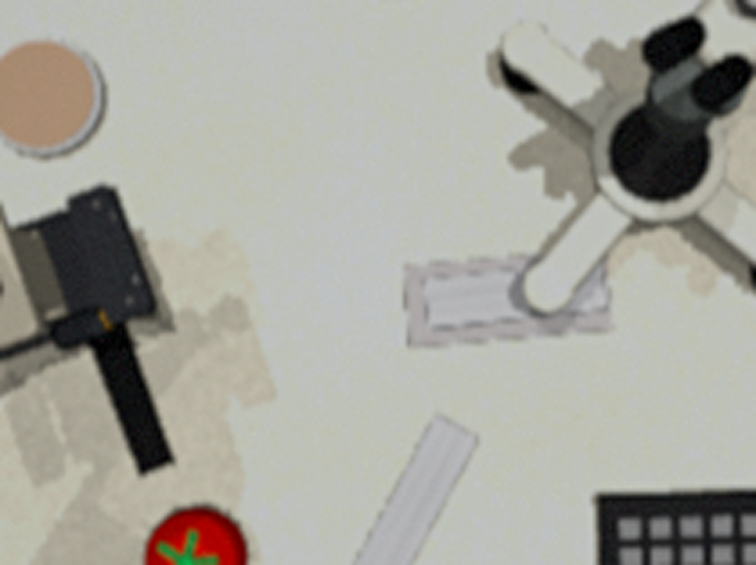

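View pics/s9.png

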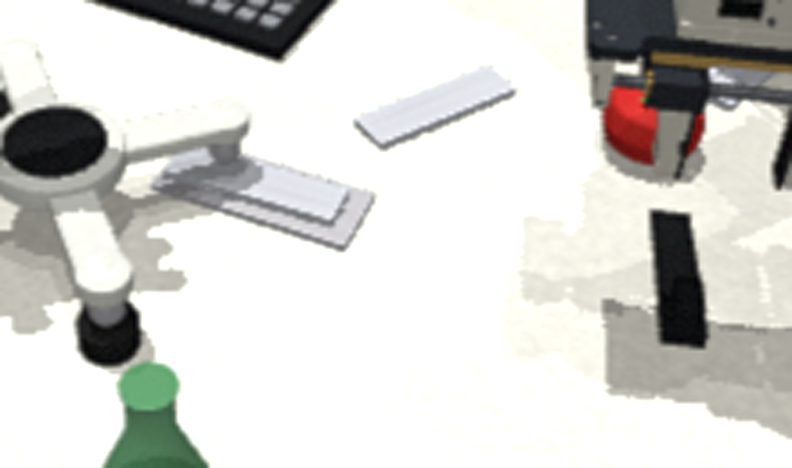

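The shim is lying parallel on the plate, between (425,295) and (605,295) in t9, and is released. Next I grasp the wedge's grip block.

```bash
python3 -m jog '[[[0.001,-0.003,-0.03,0,0,-0.005,0.6],[0,0,-0.04,0,0,0,0.6],[0,0,-0.03,0,0,0,0.6],[0,0,-0.013,0,0,0,0.6],[0,0,0,0,0,0,0.6],[0,0,0,0,0,0,0.6]]]' 20; python3 -c "
from h import *
err(.476,.3385,.040,1.892)
f=grab_frame('top');crop(f,100,160,200,240,7,'t10.png')
f=grab_frame('scene');crop(f,310,160,420,270,5.4,'s10.png')"
```

```text
t: 15.82
eef_pos: [0.4769, 0.3389, 0.0459]
ee_rot: [3.139, -0.0, 1.892]
force: [0.6, -0.1, 0.1]
width: 0.053
t 15.825 pos [0.4769 0.3389 0.0459] F [ 0.59 -0.08  0.11] M [ 0.01  -0.006 -0.012] w 0.053
need [-0.0009 -0.0004 -0.0059] [-0.0011  0.002   0.0001]
```

View pics/s10.png

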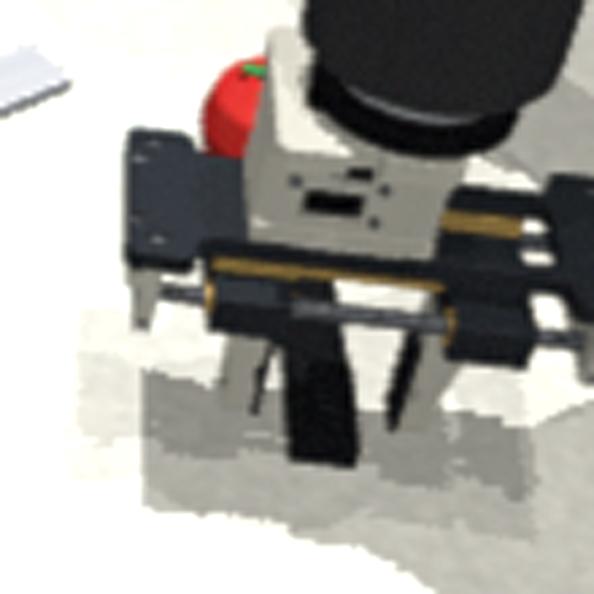

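The jaws straddle the block at s10 (320,420).

```bash
python3 -m jog '[[[-0.001,0,-0.0055,-0.001,0.002,0,0.6],[0,0,0,0,0,0,0.6],[0,0,0,0,0,0,0.1],[0,0,0,0,0,0,0.1],[0,0,0,0,0,0,0.1],[0,0,0,0,0,0,0.1],[0,0,0,0,0,0,0.1],[0,0,0,0,0,0,0.1]]]' 20; python3 -c "
from h import *
err(.476,.3385,.040,1.892)"
```

```text
t: 16.92
eef_pos: [0.4752, 0.3383, 0.0392]
ee_rot: [-3.14, 0.001, 1.892]
force: [0.0, 1.3, 0.3]
width: 0.0179
t 16.925 pos [0.4752 0.3383 0.0392] F [0.05 1.31 0.27] M [ 0.155 -0.017 -0.053] w 0.0179
need [0.0008 0.0002 0.0008] [ 0.0013 -0.0012  0.0004]
```

```bash
python3 -m jog '[[[0,0,0.03,0,0,0,0.1],[0,0,0.04,0,0,0,0.1],[0.001,-0.015,0.005,0,0,0.18,0.1],[0.001,-0.03,0,0,0,0.185,0.1],[0.001,-0.03,0,0,0,0.185,0.1],[0.001,-0.03,0,0,0,0.185,0.1],[0.001,-0.03,0,0,0,0.185,0.1],[0.002,-0.03,0,0,0,0.185,0.1],[0.001,-0.022,0,0,0,0.185,0.1],[0,0,0,0,0,0.013,0.1],[0,0,0,0,0,0,0.1]]]'; python3 -c "
from h import *
err(.4832,.147,.065,-3.086)
f=grab_frame('top');crop(f,190,110,320,220,5,'t11.png')
f=grab_frame('scene');crop(f,180,140,350,270,4.7,'s11.png')"
```

```text
t: 18.3
eef_pos: [0.4834, 0.1516, 0.1143]
ee_rot: [-3.14, 0.001, -3.092]
force: [-0.2, -0.3, -0.3]
width: 0.0178
t 18.3 pos [0.4834 0.1516 0.1143] F [-0.2  -0.35 -0.32] M [ 0.059  0.091 -0.052] w 0.0178
need [-0.0002 -0.0046 -0.0493] [0.0013 0.0013 0.0057]
```

View pics/t11.png

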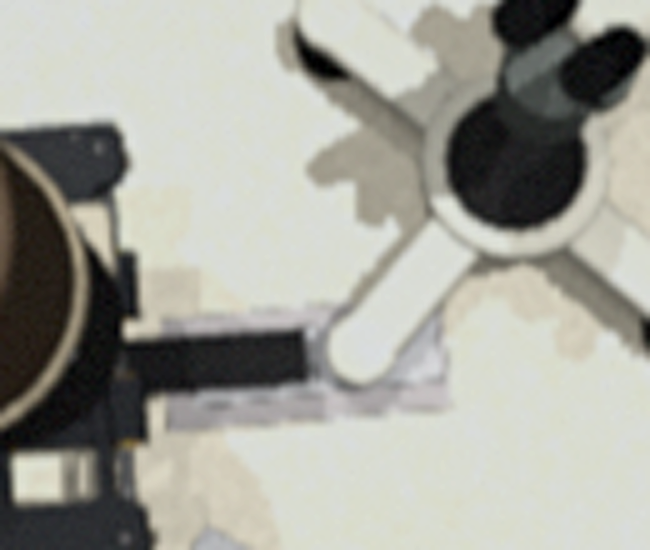

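View pics/s11.png

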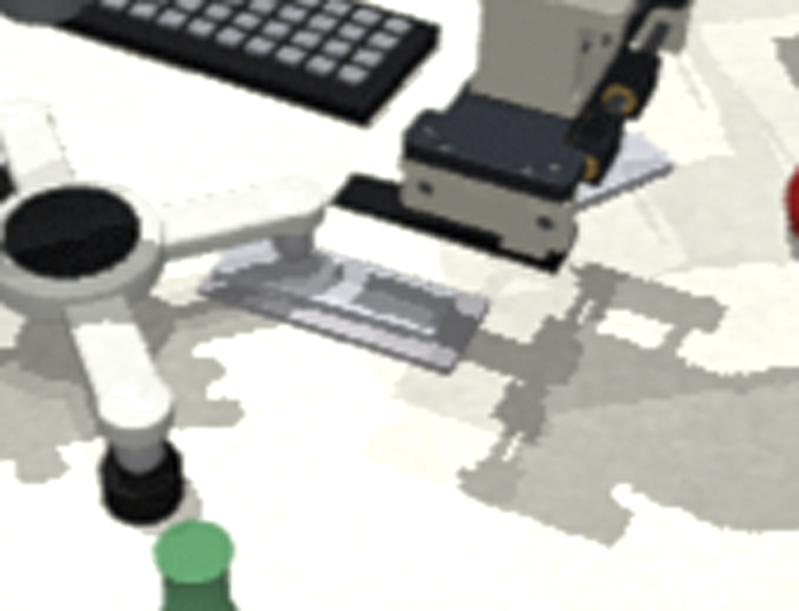

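```bash
python3 -c "
from h import *
f=grab_frame('top')
for u,v in((307,332),(307,381),(140,342),(140,392)): print(bp(f,u/5+189.5,v/5+109.5,.078).round(4))
print('armend',bp(f,327/5+189.5,355/5+109.5,.06))
print('shim',[bp(f,u/3.6+109.5,v/3.6+99.5,.0143).round(4).tolist() for u,v in((424,282),(428,330),(608,312))])
"
```

```text
[0.4994 0.0421 0.078 ]
[0.4753 0.0428 0.078 ]
[0.4968 0.1244 0.078 ]
[0.4722 0.125  0.078 ]
armend [0.48943122 0.03292999 0.06      ]
shim [[0.5026, 0.1062, 0.0143], [0.4674, 0.1041, 0.0143], [0.4769, -0.0274, 0.0143]]
```

The wedge is aligned over the shim. Its tip at t11 (307,356) is about 10 mm short of the arm's end. Now I lower it.

```bash
python3 -m jog '[[[0,0,-0.025,0.001,0.001,0.005,0.1],[0,0,-0.025,0,0,0,0.1],[0,0,-0.005,0,0,0,0.1],[0,0,0,0,0,0,0.1],[0,0,0,0,0,0,0.1]]]'; python3 -c "
from h import *
err(.4832,.1516,.0535,-3.086)"; python3 -m jog '[[[0,0,-0.002,0,0,0,0.1],[0,0,0,0,0,0,0.1]]]'; python3 -c "
from h import *
err(.4832,.1516,.0535,-3.086)"
```

```text
t: 19.08
eef_pos: [0.4838, 0.1518, 0.0601]
ee_rot: [3.141, 0.001, -3.083]
force: [-0.2, 0.5, -0.7]
width: 0.0178
t 19.075 pos [0.4838 0.1518 0.0601] F [-0.24  0.51 -0.69] M [0.002 0.053 0.001] w 0.0178
need [-0.0006 -0.0002 -0.0066] [-0.0002  0.0012 -0.0026]
t: 19.32
eef_pos: [0.4833, 0.1513, 0.0575]
ee_rot: [-3.141, 0.0, -3.084]
force: [1.4, 0.4, -1.4]
width: 0.018
t 19.325 pos [0.4833 0.1513 0.0575] F [ 1.44  0.43 -1.39] M [ 0.061  0.075 -0.045] w 0.018
need [-0.0001  0.0003 -0.004 ] [ 0.0002  0.0004 -0.0023]
```

```bash
python3 -m jog '[[[0,0,-0.002,0,0,0,0.1],[0,0,-0.001,0,0,0,0.1],[0,0,0,0,0,0,0.1]]]'; python3 -m jog '[[[0,0,-0.0005,0,0,0,0.1],[0,0,0,0,0,0,0.1]]]';  python3 -m jog '[[[0,0,-0.0005,0,0,0,0.1],[0,0,0,0,0,0,0.1]]]'; python3 -c "
from h import *
err(.4832,.1516,.0535,-3.086)"
```

```text
t: 19.7
eef_pos: [0.4831, 0.1512, 0.054]
ee_rot: [-3.141, -0.0, -3.084]
force: [0.1, -0.4, -0.4]
width: 0.0181
t: 19.95
eef_pos: [0.4832, 0.1512, 0.0536]
ee_rot: [-3.141, -0.0, -3.084]
force: [-0.4, 0.3, -0.2]
width: 0.0178
t: 20.2
eef_pos: [0.4833, 0.1513, 0.0533]
ee_rot: [-3.141, 0.0, -3.083]
force: [-0.6, -0.5, 1.3]
width: 0.0179
t 20.2 pos [0.4833 0.1513 0.0533] F [-0.6  -0.45  1.32] M [ 0.103  0.353 -0.01 ] w 0.0179
need [-0.0001  0.0003  0.0002] [ 0.0005  0.0001 -0.0025]
```

Contact came at TCP z 0.0534, as predicted. I'll slide in to about 15 mm short of the expected snug point.

```bash
python3 -m jog '[[[0,0,0.0003,0,0,0,0.1],[0.0004,-0.007,0,0,0,0,0.1],[0.0004,-0.007,0,0,0,0,0.1],[0.0004,-0.007,0,0,0,0,0.1],[0.0004,-0.007,0,0,0,0,0.1],[0,0,0,0,0,0,0.1]]]'; python3 -c "
from h import *
err(.4870,.078,.0533,-3.086)"; python3 -m jog '[[[0.0004,-0.006,0,0,0,0,0.1],[0.0004,-0.006,0,0,0,0,0.1],[0.0004,-0.006,0,0,0,0,0.1],[0.0004,-0.006,0,0,0,0,0.1],[0.0003,-0.004,0,0,0,0,0.1],[0,0,0,0,0,0,0.1],[0,0,0,0,0,0,0.1]]]'; python3 -c "
from h import *
err(.4870,.078,.0533,-3.086)
f=grab_frame('scene');crop(f,180,140,310,240,6,'s12.png')"
```

```text
t: 20.95
eef_pos: [0.4847, 0.1225, 0.0534]
ee_rot: [-3.141, -0.0, -3.084]
force: [0.2, -0.4, -0.1]
width: 0.0179
t 20.95 pos [0.4847 0.1225 0.0534] F [ 0.2  -0.37 -0.12] M [-0.097  0.08   0.012] w 0.0179
need [ 0.0023 -0.0445 -0.0001] [ 0.0008 -0.0003 -0.0015]
t: 21.82
eef_pos: [0.4867, 0.0952, 0.0535]
ee_rot: [-3.141, -0.0, -3.084]
force: [-0.0, -0.2, -0.5]
width: 0.018
t 21.825 pos [0.4867 0.0952 0.0535] F [-0.02 -0.22 -0.46] M [-0.096  0.063  0.01 ] w 0.018
need [ 0.0003 -0.0172 -0.0002] [ 0.0006 -0.     -0.0023]
```

View pics/s12.png

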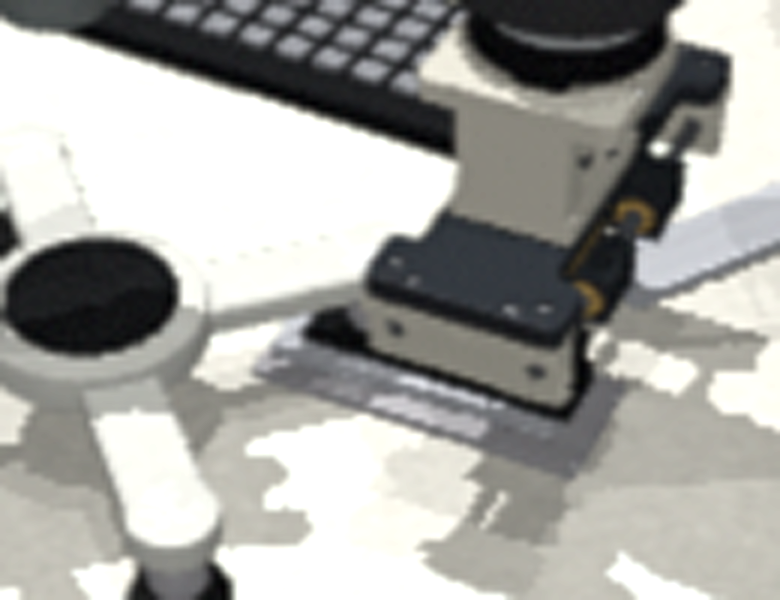

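```bash
cat >> h.py <<'E'
def avg(n=5):
    F=[];M=[]
    for i in range(n):
        s=monitor.get_state();F.append(s['force']);M.append(s['moment']); grab_frame('top')
    print('t',round(s['t'],2),'pos',s['eef_pos'].round(4),'F',np.mean(F,0).round(2),'M',np.mean(M,0).round(3))
E
python3 -m jog '[[[0,-0.003,-0.0003,0,0,0,0.1],[0.0002,-0.003,0,0,0,0,0.1],[0,0,0,0,0,0,0.1]]]' >/dev/null; python3 -c "
from h import *
avg()"; python3 -m jog '[[[0.0001,-0.002,0,0,0,0,0.1],[0,0,0,0,0,0,0.1]]]' >/dev/null; python3 -c "
from h import *
avg()"; python3 -m jog '[[[0.0001,-0.002,0,0,0,0,0.1],[0,0,0,0,0,0,0.1]]]' >/dev/null; python3 -c "
from h import *
avg()"
```

```text
t 22.45 pos [0.4873 0.0892 0.0534] F [ 1.37 -0.59  2.78] M [-0.256 -0.358  0.021]
t 22.95 pos [0.4874 0.0875 0.0534] F [0.19 2.05 5.16] M [ 0.74  -0.127  0.024]
t 23.45 pos [0.4874 0.0855 0.0534] F [0.58 1.88 5.84] M [ 0.776 -0.058  0.005]
```

```bash
python3 -m jog '[[[0,0,0.0004,0,0,0,0.1],[0,0,0,0,0,0,0.1]]]' >/dev/null; python3 -c "
from h import *
avg()"; python3 -m jog '[[[0.0001,-0.002,0,0,0,0,0.1],[0,0,0,0,0,0,0.1]]]' >/dev/null; python3 -c "
from h import *
avg()"
```

```text
t 23.95 pos [0.4868 0.0851 0.0534] F [0.28 1.09 2.24] M [ 0.446  0.055 -0.006]
t 24.45 pos [0.487  0.083  0.0534] F [0.5  0.   0.47] M [ 0.051 -0.083  0.011]
```

```bash
python3 -m jog '[[[0.0001,-0.0015,0,0,0,0,0.1],[0,0,0,0,0,0,0.1]]]' >/dev/null; python3 -c "
from h import *
avg()"; python3 -m jog '[[[0,-0.001,0,0,0,0,0.1],[0,0,0,0,0,0,0.1]]]' >/dev/null; python3 -c "
from h import *
avg()"; python3 -m jog '[[[0.0001,-0.001,0,0,0,0,0.1],[0,0,0,0,0,0,0.1]]]' >/dev/null; python3 -c "
from h import *
avg()"
```

```text
t 24.95 pos [0.4872 0.0816 0.0535] F [ 0.26  0.83 -0.65] M [0.251 0.058 0.035]
t 25.45 pos [0.4873 0.0808 0.0536] F [-0.3   2.1  -1.03] M [0.88  0.149 0.007]
t 25.95 pos [0.4875 0.0798 0.0536] F [ 0.12  3.24 -1.2 ] M [1.257 0.108 0.014]
```

Since y ≈ 0.0816 the push force has risen steadily, 0.8 → 2.1 → 3.2 N, so the wedge is meeting the foot. I'll set it down fully on the shim and re-read.

```bash
python3 -m jog '[[[0,0,-0.0003,0,0,0,0.1],[0,0,0,0,0,0,0.1]]]' >/dev/null; python3 -c "
from h import *
avg()"
```

```text
t 26.45 pos [0.4875 0.0798 0.0534] F [-1.11  3.79  2.03] M [1.42  0.469 0.009]
```

```bash
python3 -m jog '[[[0,0,0,0,0,0,0.25],[0,0,0,0,0,0,0.3],[0,0,0,0,0,0,0.35],[0,0,0,0,0,0,0.4],[0,0,0,0,0,0,0.4]]]'; python3 -m jog '[[[0,0,0.03,0,0,0,0.4],[0,0,0.03,0,0,0,0.4],[0,0.05,0.02,0,0,0,0.4],[0,0.06,0,0,0,0,0.1],[0,0,0,0,0,0,0.0],[0,0,0,0,0,0,0.0]]]'; python3 -c "
from h import *
avg(4)
f=grab_frame('top');crop(f,190,90,350,220,4.5,'t13.png')
f=grab_frame('scene');crop(f,130,130,300,260,4.7,'s13.png')
crop(f,190,155,270,215,9,'s14.png')"
```

```text
t: 27.12
eef_pos: [0.4873, 0.0797, 0.0532]
ee_rot: [-3.141, -0.0, -3.084]
force: [-0.4, -0.6, 0.6]
width: 0.0348
t: 27.88
eef_pos: [0.4869, 0.1897, 0.1329]
ee_rot: [-3.141, -0.001, -3.083]
force: [0.5, -0.2, 0.2]
width: 0.0106
t 28.02 pos [0.4872 0.1887 0.133 ] F [ 0.06 -0.3   0.05] M [-0.024  0.121 -0.017]
```

View pics/t13.png

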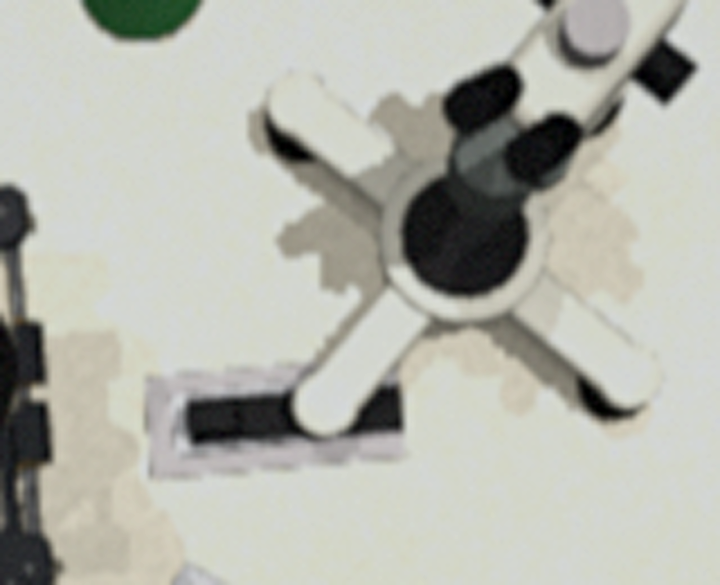

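View pics/s14.png

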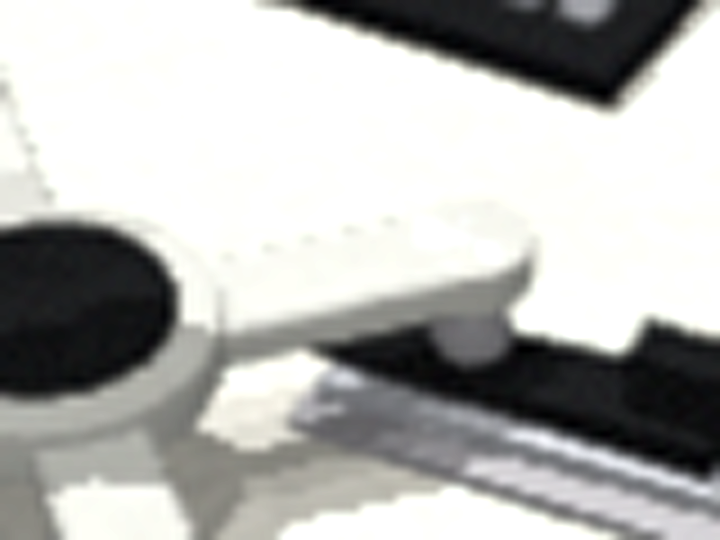

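View pics/s13.png

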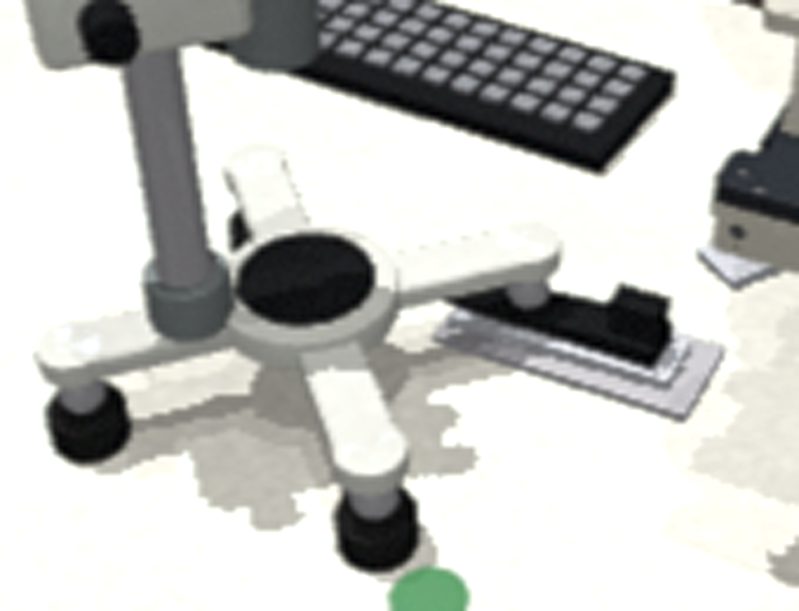

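The wedge is on the shim under the ball at s14 (475,345), the feet are on their pads, and the robot is clear. I'll check whether the microscope shifted, then do a light confirming push on the block's back with closed fingers.

```bash
python3 -c "
from h import *
a=cv2.imread('pics/top0.png');f=grab_frame('top');b=cv2.resize(f['pixels'][:,:,::-1],(800,600),interpolation=cv2.INTER_CUBIC)
for x0,y0,x1,y1 in((440,110,560,300),(560,60,720,220)):
    print(cv2.phaseCorrelate(*[np.float32(cv2.cvtColor(i[y0:y1,x0:x1],6)) for i in(a,b)]))
"
python3 -m jog '[[[0,-0.03,0,0,0,0,0],[-0.001,-0.04,-0.02,0,0,0,0],[0,-0.004,-0.03,0,0,0,0],[0,0,-0.027,0,0,0,0],[0,0,0,0,0,0,0],[0,0,0,0,0,0,0]]]'; python3 -c "
from h import *
avg(4)"
```

```text
((0.10978820556776014, -0.10749189176127061), 1.2108911145064565)
((0.01968817941326506, 0.004429754761417826), 1.09382838845253)
t: 28.98
eef_pos: [0.487, 0.1159, 0.0571]
ee_rot: [-3.141, 0.001, -3.083]
force: [1.1, 0.3, -0.0]
width: 0.0008
t 29.12 pos [0.4871 0.1162 0.0574] F [0.41 0.2  0.47] M [ 0.014  0.068 -0.024]
```

```bash
python3 -m jog '[[[0,-0.004,-0.003,0,0,0,0],[0,-0.004,0,0,0,0,0],[0,0,0,0,0,0,0],[0,0,0,0,0,0,0]]]' >/dev/null; python3 -c "
from h import *
avg(4)"; python3 -m jog '[[[0,-0.0015,0,0,0,0,0],[0,0,0,0,0,0,0]]]' >/dev/null; python3 -c "
from h import *
avg(4)"; python3 -m jog '[[[0,-0.001,0,0,0,0,0],[0,0,0,0,0,0,0]]]' >/dev/null; python3 -c "
from h import *
avg(4)"
```

```text
t 29.82 pos [0.4864 0.1078 0.0533] F [-0.16  0.03  0.3 ] M [ 0.034  0.102 -0.002]
t 30.27 pos [0.4864 0.1063 0.0533] F [-0.24  0.82 -0.41] M [ 0.363  0.13  -0.02 ]
t 30.73 pos [0.4866 0.1056 0.0533] F [-0.85  4.51 -0.75] M [ 1.657  0.272 -0.032]
```

The wedge held firm: force jumped to 4.5 N within less than 1 mm. I'll back off and touch again to see whether the wedge itself moved.

```bash
python3 -m jog '[[[0,0.003,0,0,0,0,0],[0,0,0,0,0,0,0],[0,-0.0015,0,0,0,0,0],[0,0,0,0,0,0,0]]]' >/dev/null; python3 -c "
from h import *
avg(4)
f=grab_frame('top');crop(f,215,150,285,205,10,'t15.png')"; python3 -m jog '[[[0,-0.0007,0,0,0,0,0],[0,0,0,0,0,0,0]]]' >/dev/null; python3 -c "
from h import *
avg(4)"; python3 -m jog '[[[0,-0.0005,0,0,0,0,0],[0,0,0,0,0,0,0]]]' >/dev/null; python3 -c "
from h import *
avg(4)"
```

```text
t 31.43 pos [0.4864 0.1066 0.0533] F [-0.27  0.22 -0.16] M [ 0.047  0.084 -0.037]
t 31.93 pos [0.4864 0.106  0.0532] F [ 0.42  0.14 -0.72] M [0.018 0.097 0.006]
t 32.38 pos [0.4865 0.1056 0.0533] F [-0.13  1.04 -0.08] M [ 0.359  0.237 -0.01 ]
```

On re-touch the wedge is about 0.65 mm further in, so my check push was strong enough to move it. It now sits about 3 mm past first contact with roughly 5 N on it, close to the rocking limit. I'll regrip it and ease it out about 1.2 mm, back to the middle of the snug range.

```bash
python3 -m jog '[[[0,0.004,0,0,0,0,0],[0,0.002,0.03,0,0,0,0.1],[0,0,0.03,0,0,0,0.4],[0.0005,-0.016,0,0,0,0,0.4],[0.0005,-0.016,0,0,0,0,0.4],[0,0,0,0,0,0,0.4],[0,0,-0.025,0,0,0,0.4],[0,0,-0.025,0,0,0,0.4],[0,0,0,0,0,0,0.4]]]'; python3 -c "
from h import *
err(.4873,.0795,.0533,-3.086)
f=grab_frame('scene');crop(f,190,140,290,220,8,'s16.png')"
```

```text
t: 33.55
eef_pos: [0.4859, 0.0785, 0.0612]
ee_rot: [-3.139, -0.005, -3.084]
force: [0.6, -0.1, 0.1]
width: 0.0354
t 33.55 pos [0.4859 0.0785 0.0612] F [ 0.56 -0.14  0.05] M [ 0.036  0.126 -0.011] w 0.0354
need [ 0.0014  0.001  -0.0079] [ 0.0031 -0.0045 -0.0017]
```

View pics/s16.png

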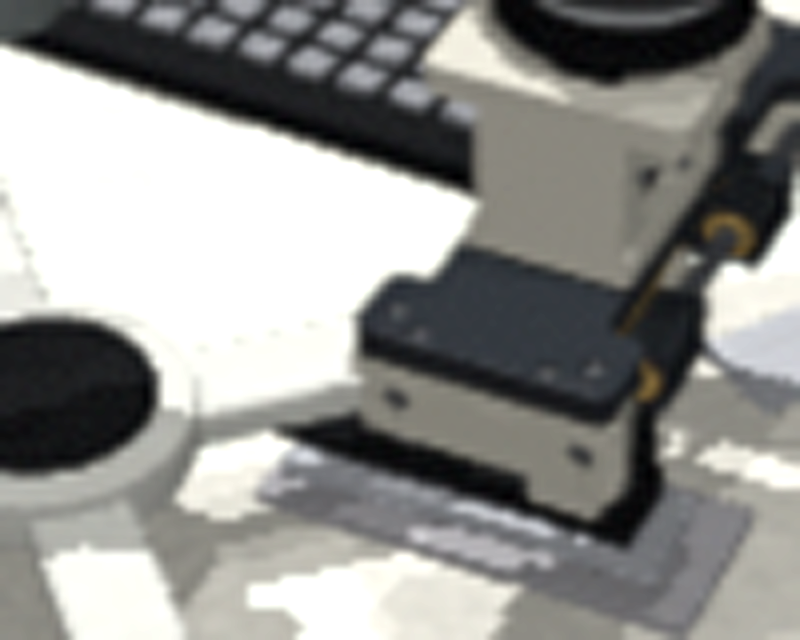

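```bash
python3 -m jog '[[[0.0012,0.0005,-0.005,0.003,-0.004,0,0.4],[0,0,-0.002,0,0,0,0.4],[0,0,0,0,0,0,0.4]]]' 12; python3 -c "
from h import *
err(.4873,.0795,.0538,-3.086)"
```

```text
t: 33.98
eef_pos: [0.4887, 0.0801, 0.0566]
ee_rot: [3.139, 0.005, -3.084]
force: [-0.5, -0.8, -0.3]
width: 0.0351
t 33.975 pos [0.4887 0.0801 0.0566] F [-0.47 -0.79 -0.28] M [ 0.027  0.108 -0.021] w 0.0351
need [-0.0014 -0.0006 -0.0028] [-0.0027  0.0044 -0.0024]
```

```bash
python3 -m jog '[[[-0.0008,0,0,-0.003,0.004,0,0.4],[0,0,0,0,0,0,0.4],[0,0,0,0,0,0,0.4]]]' 12; python3 -c "
from h import *
err(.4873,.0795,.0538,-3.086)"
```

```text
t: 34.35
eef_pos: [0.4878, 0.0801, 0.0564]
ee_rot: [-3.141, 0.0, -3.084]
force: [-0.5, 0.8, -0.4]
width: 0.0353
t 34.35 pos [0.4878 0.0801 0.0564] F [-0.45  0.8  -0.4 ] M [0.002 0.083 0.011] w 0.0353
need [-0.0005 -0.0006 -0.0026] [ 0.0005  0.0001 -0.0025]
```

```bash
python3 -m jog '[[[-0.0004,0,-0.0025,0,0,0,0.4],[0,0,0,0,0,0,0.4],[0,0,0,0,0,0,0.3],[0,0,0,0,0,0,0.25],[0,0,0,0,0,0,0.2],[0,0,0,0,0,0,0.1],[0,0,0,0,0,0,0.1],[0,0,0,0,0,0,0.1]]]' 12; python3 -c "
from h import *
avg(5);print(monitor.get_state()['width'])"
```

```text
t: 35.35
eef_pos: [0.4874, 0.0801, 0.0538]
ee_rot: [-3.141, -0.0, -3.084]
force: [-0.5, 1.3, 0.3]
width: 0.0178
t 35.55 pos [0.4874 0.0801 0.0538] F [-0.87  0.84  0.42] M [ 0.303  0.301 -0.084]
0.01827700568392018
```

```bash
python3 -m jog '[[[0,0.0007,0,0,0,0,0.1],[0,0,0,0,0,0,0.1]]]' >/dev/null; python3 -c "
from h import *
avg(5)"; python3 -m jog '[[[0,0.0006,0,0,0,0,0.1],[0,0,0,0,0,0,0.1]]]' >/dev/null; python3 -c "
from h import *
avg(5)"
```

```text
t 36.05 pos [0.4873 0.0803 0.0538] F [ 0.3  -4.42  2.19] M [-1.641 -0.08  -0.012]
t 36.55 pos [0.4872 0.081  0.0538] F [ 0.01 -5.26  3.57] M [-1.882  0.097 -0.027]
```

```bash
python3 -m jog '[[[0,0.0005,0.0002,0,0,0,0.1],[0,0,0,0,0,0,0.1]]]' >/dev/null; python3 -c "
from h import *
avg(5)"
```

```text
t 37.05 pos [0.4873 0.082  0.0538] F [-0.35 -1.21 -0.66] M [-0.511  0.255 -0.029]
```

```bash
python3 -m jog '[[[0,-0.0005,0,0,0,0,0.1],[0,0,0,0,0,0,0.1]]]' >/dev/null; python3 -c "
from h import *
avg(5)"; python3 -m jog '[[[0,-0.0004,0,0,0,0,0.1],[0,0,0,0,0,0,0.1]]]' >/dev/null; python3 -c "
from h import *
avg(6)"
```

```text
t 37.55 pos [0.4876 0.0816 0.054 ] F [-1.68  3.1  -1.23] M [ 1.109  0.644 -0.095]
t 38.1 pos [0.4876 0.081  0.054 ] F [-0.55  3.86 -1.79] M [ 1.487  0.297 -0.027]
```

```bash
python3 -m jog '[[[0,0.0007,-0.0002,0,0,0,0.1],[0,0,0,0,0,0,0.1]]]' >/dev/null; python3 -c "
from h import *
avg(5)"; python3 -m jog '[[[0,0.0003,0,0,0,0,0.1],[0,0,0,0,0,0,0.1]]]' >/dev/null; python3 -c "
from h import *
avg(6)"
```

```text
t 38.6 pos [0.4874 0.0813 0.0538] F [ 1.89 -1.02 -0.74] M [-0.457 -0.453  0.118]
t 39.15 pos [0.4872 0.0818 0.0538] F [ 0.82 -3.19  1.33] M [-1.092 -0.237  0.045]
```

By position the wedge is now midway between first contact and the rocking limit. I'll release here and withdraw straight up.

```bash
python3 -m jog '[[[0,0,0,0,0,0,0.25],[0,0,0,0,0,0,0.3],[0,0,0,0,0,0,0.35],[0,0,0,0,0,0,0.4],[0,0,0,0,0,0,0.4]]]'; python3 -m jog '[[[0,0,0.03,0,0,0,0.4],[0,0,0.03,0,0,0,0.4],[0,0.05,0.03,0,0,0,0.4],[0,0.05,0.02,0,0,0,0],[0,0,0,0,0,0,0],[0,0,0,0,0,0,0]]]'; python3 -c "
from h import *
avg(4)
a=cv2.imread('pics/top0.png');f=grab_frame('top');b=cv2.resize(f['pixels'][:,:,::-1],(800,600),interpolation=cv2.INTER_CUBIC)
for x0,y0,x1,y1 in((440,110,560,300),(560,60,720,220)):
    print(cv2.phaseCorrelate(*[np.float32(cv2.cvtColor(i[y0:y1,x0:x1],6)) for i in(a,b)]))
crop(f,190,90,350,220,4.5,'t17.png')
f=grab_frame('scene');crop(f,190,155,270,215,9,'s17.png')"
```

```text
t: 39.83
eef_pos: [0.4874, 0.082, 0.0537]
ee_rot: [-3.141, -0.0, -3.083]
force: [-0.3, 0.1, 0.5]
width: 0.0347
t: 40.58
eef_pos: [0.4869, 0.1818, 0.1634]
ee_rot: [-3.141, -0.001, -3.083]
force: [0.0, 0.1, -0.7]
width: 0.0106
t 40.73 pos [0.487  0.1808 0.1631] F [-0.28  0.12 -0.23] M [0.006 0.102 0.016]
((0.02915271393763419, -0.08265923543470421), 1.2099998263849152)
((-0.0008308148215974143, 0.020922346395678915), 1.0998058873414993)
```

View pics/t17.png

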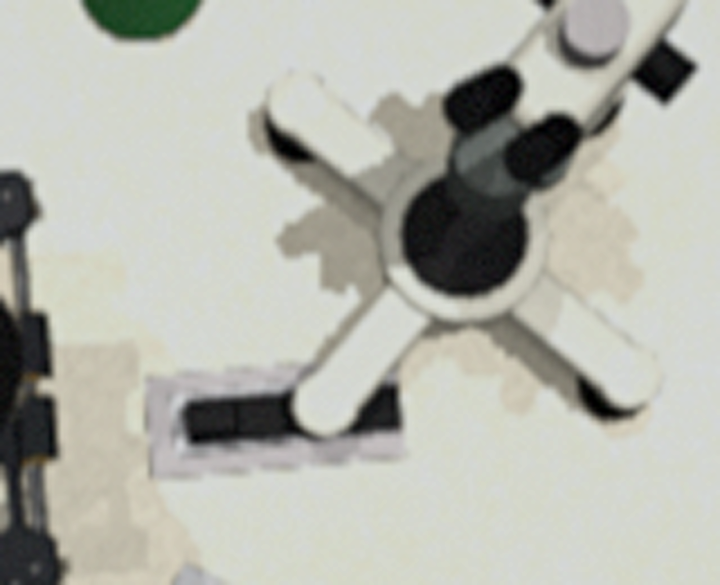

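View pics/s17.png

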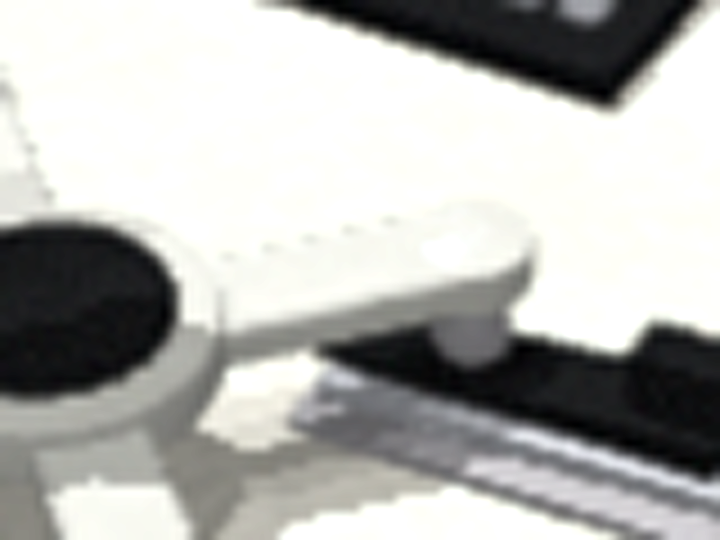

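Wedge and shim lie under the foot, and the microscope has shifted no more than 0.1 px. One very light touch of about 1 N behind the block will check that it isn't loose.

```bash
python3 -m jog '[[[0,-0.03,-0.02,0,0,0,0],[-0.0005,-0.037,-0.03,0,0,0,0],[0,0,-0.03,0,0,0,0],[0,0,-0.027,0,0,0,0],[0,0,-0.001,0,0,0,0],[0,0,0,0,0,0,0],[0,0,0,0,0,0,0]]]'; python3 -c "
from h import *
avg(3)"
```

```text
t: 41.75
eef_pos: [0.4876, 0.1154, 0.0569]
ee_rot: [3.141, 0.002, -3.083]
force: [0.6, 0.1, -0.4]
width: 0.0004
t 41.85 pos [0.4874 0.1153 0.0567] F [0.47 0.42 0.01] M [0.015 0.118 0.028]
```

```bash
python3 -m jog '[[[-0.0006,-0.004,-0.003,0,0,0,0],[0,-0.0027,0,0,0,0,0],[0,0,0,0,0,0,0],[0,0,0,0,0,0,0]]]'; python3 -c "
from h import *
avg(4)"; python3 -m jog '[[[0,-0.0006,0,0,0,0,0],[0,0,0,0,0,0,0]]]' >/dev/null; python3 -c "
from h import *
avg(4)"
```

```text
t: 42.4
eef_pos: [0.4864, 0.1082, 0.0528]
ee_rot: [-3.141, -0.0, -3.084]
force: [0.7, 0.1, -0.1]
width: 0.0004
t 42.55 pos [0.4863 0.1083 0.0528] F [-0.02 -0.06 -0.02] M [ 0.021  0.084 -0.007]
t 43.0 pos [0.4863 0.1076 0.0528] F [-0.34  0.1  -0.15] M [-0.004  0.072 -0.019]
```

```bash
python3 -m jog '[[[0,-0.0003,0,0,0,0,0],[0,0,0,0,0,0,0]]]' >/dev/null; python3 -c "
from h import *
avg(4)"; python3 -m jog '[[[0,-0.0003,0,0,0,0,0],[0,0,0,0,0,0,0]]]' >/dev/null; python3 -c "
from h import *
avg(4)"
```

```text
t 43.45 pos [0.4863 0.1073 0.0528] F [-0.16  0.19  0.26] M [ 0.031  0.101 -0.001]
t 43.9 pos [0.4864 0.1071 0.0528] F [-0.22  1.5  -0.42] M [ 0.543  0.199 -0.036]
```

It resists 1.5 N without giving way, with contact exactly where predicted, so it is snug. Now I retreat clear and hand in.

```bash
python3 -m jog '[[[0,0.005,0,0,0,0,0],[0,0.03,0.01,0,0,0,0],[0,0.04,0.05,0,0,0,0],[0,0.02,0.05,0,0,0,0],[0,0,0,0,0,0,0],[0,0,0,0,0,0,0]]]'; python3 -c "
from h import *
a=cv2.imread('pics/top0.png');f=grab_frame('top');b=cv2.resize(f['pixels'][:,:,::-1],(800,600),interpolation=cv2.INTER_CUBIC)
x0,y0,x1,y1=(440,110,560,300)
print(cv2.phaseCorrelate(*[np.float32(cv2.cvtColor(i[y0:y1,x0:x1],6)) for i in(a,b)]))
cv2.imwrite('pics/tend.png',b)"
```

```text
t: 44.7
eef_pos: [0.4858, 0.201, 0.1613]
ee_rot: [-3.141, -0.0, -3.083]
force: [-0.4, -1.1, -0.9]
width: 0.0008
((0.09211361080242142, -0.07332780805238315), 1.199689093232155)
```

View pics/tend.png

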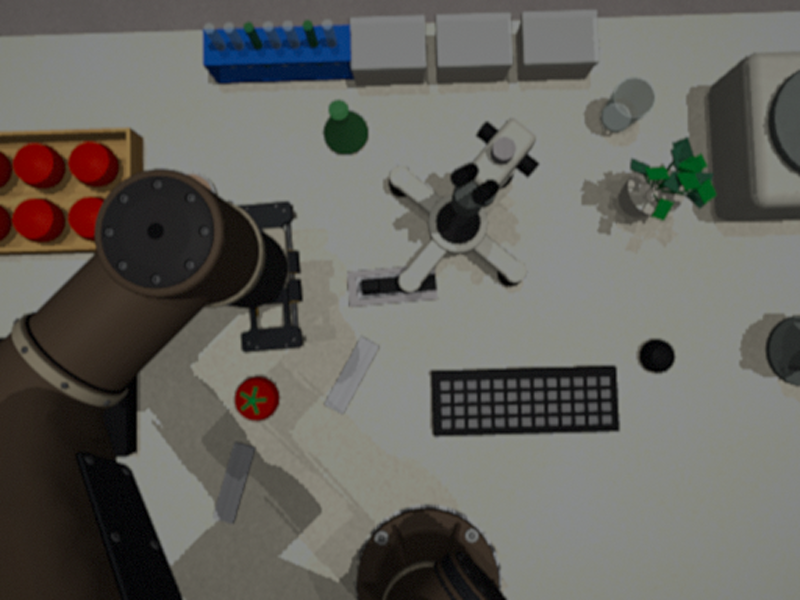

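The final picture shows the shim and wedge under the foot at (395,285), everything else where it was (the arm hides the dish), and the gripper clear.

```bash
python3 -c "
from station import job_done
print(job_done())"
```

```text
the job is handed in; nothing more can be done
None
```

The shim and wedge are both in place under the loose foot and released. I handed the job in at about 45 s, with the robot touching nothing.

**Shim:** I took the one farthest from the base (0.65 m, against 0.36 m for the other two). It slid in along -y onto the plate, which I felt at about 6.3 mm above the bench, and I let go of it there.

**Wedge:** it went in on top of the shim, thin end first from the same side. The push force began to rise where expected and reached about 3.2 N, and I let go.

**Correction:** my first check push reached 4.5 N and moved the wedge about 0.65 mm further in, near the estimated rocking limit. I regripped it and eased it back to about the middle of the snug range. That took pulls of up to 5.3 N and a short push of 3.9 N. The wedge was released a second time after that.

**Last checks:**
- **Snugness:** a light touch behind the block met 1.5 N of resistance where contact was predicted, so the wedge is not loose.
- **Microscope:** it shifted by 0.1 pixel or less (about 0.2 mm) from the first picture.
- **Other objects:** nothing else looks disturbed in the last picture, but the arm hid the dish in it.
- **Not confirmed:** I could not measure the load on each foot. That all four carry weight is inferred from the push forces and the wedge's position. My friction-based estimates of the load on the loose foot disagreed, at roughly 2 to 6 N.

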